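Draw the filter tray out of the carver's dust box

TASK

Take the pull hook from its wooden rest, hook it into the hole in the dust box's filter tray and draw the tray out steadily until it comes up firm against its stop, without yanking it. Leave the tray out at its stop, lift the hook out and lay it back in its rest the same way round; handle the tray only with the hook and leave the other things where they are.

Things in the scene. Friction and masses are not known exactly. Their poses are not given: they have to be found in the camera images.
- dust_box: Bench dust box, grey steel, fixed to the bench: 250 mm deep (x), 340 mm wide (y), 118 mm high, its top a slotted steel grille. Origin: middle of its front's foot, at bench height. x points from the front (the tray's side) to the back, so the box fills x = 0 to 250 mm; the tray slides out along the box's -x. Two sprung ball catches in the guides hold the tray home.
- tray: Loose sheet-steel filter tray, 0.35 to 0.7 kg, in the box's guides (2 mm play at the sides and above). Tub 220 (x) by 240 (y) by 30 mm, front panel 270 wide, 34 high. Origin: foot of the panel's back, in the middle, 32 mm above the bench; x points into the box; home at box x = -2 mm. It takes 4 to 12 N to pull it off its catches in the first few mm, then 2 to 8 N to slide it; it stays where left.
- tray_hole (a point): Centre of the round 16 mm hole in the tray's pull tongue, in its top face, 66 mm above the bench; tray x = -27 mm, y = 0, axes as the tray's. The tongue is a level plate at the front panel's top edge, 40 mm long (tray x -6 to -46 mm), 56 mm wide and 4 mm thick, with nothing below it down to the bench.
- stop_buffer (a joint): How far the rubber sleeve of the tray's stop is squashed (m): 0 when free, 12 N per mm, solid at 2.5 mm. The stop is a pin under the 26 mm black knob in the grille's middle slot, clamped at another place each time, so that the tray can travel anything from 50 to 90 mm before its back wall meets the sleeve; its place is not measured.
- hook: Pull hook, 0.16 kg: dark wooden handle 100 mm long (x), 22 wide (y), 26 high (z); from its front end an 8 mm steel rod runs on along +x and is bent straight down 100 mm ahead of the handle's middle. Origin: centre of the handle. It starts lying level in its rest, bent end down, origin 58 mm above the bench.
- hook_tip (a point): Lowest point of the hook's bent-down, round-ended 8 mm end: 100 mm ahead of the handle's centre (hook +x) and 40 mm below it. On the stop the pull rises. Firm on the stop is 3 N or more over the pull that slides the tray, held for a moment; 20 N or more between hook and tray is a yank.
- hook_rest: Wooden rest fixed to the bench, 130 mm long (x), 75 wide, 62 high: a 12 mm base board and two uprights, 68 mm apart inside, each with an open-topped notch 30 mm wide, floor 45 mm above the bench. The handle lies in both notches along the rest's x, bent end out past the +x end, hook origin 58 mm above the rest's origin (centre of its underside). Between the uprights the handle is free.
- mallet: Bystander: dark wooden carver's mallet lying on the bench, 250 mm long, head 125 by 62 by 62 mm. Origin under it, where the head meets the handle; the head is on its +x side.
- blank: Bystander: block of pale wood with a carved rosette, 170 by 95 by 62 mm, lying on the grille. Origin: centre of its underside.
- gouge: Bystander: carving gouge, 230 mm long, lying on the grille. Origin under its ferrule.
- oil_jar: Bystander: closed amber glass jar, 70 mm in diameter, 100 mm high, standing on the bench. Origin: centre of its underside.
Things that resemble listed ones, but are neither listed nor needed, are in the scene too. What is shaped like the hook but turquoise or yellow is not meant. What is shaped like the hook_rest but blue is not meant.

How it is judged:
By the outcome, as a careful person would: the job done as asked, in the order asked, and still so for the second after the job is handed in, with the robot touching nothing.
It also fails if it takes over 69 s, if anything falls off the work surface, if the arm or the gripper's body presses on something with over 40 N, if the wrist force passes 120 N, or if a joint passes its speed limit or range.

ROBOT

A 7-joint arm with a two-finger parallel gripper is mounted at the origin on the work surface. World frame = base frame: x ahead of the robot, y to its left, z up, the work surface at z = 0. Lengths are in m, angles in rad, forces in N, time in s.
With the tool pointing down it reaches from about 0.425 to 0.875 m from the base axis. Payload 4.7 kg.
Tool frame: the origin (TCP) lies midway between the tips of the shut fingers; the grasp point (between the pads) lies 19 mm behind it; y points along the fingers, z is the direction in which the jaws open and shut, and the axes are right-handed (so a half turn about y gives the same grasp; the last joint's range is limited). The gripper opens to 87 mm and grips with 3 to 60 N. Pads are 19 mm wide; open, the fingers measure 117 mm over their backs; the gripper's body (75 mm by 190 mm) begins 51 mm behind the grasp point.
Start: joints at [-1.23, 0.321, -0.07, 1.45, 0.023, 1.371, -0.057], TCP at [0.209, 0.616, 0.223] pointing down, gripper open.
Joint ranges: [-2.86, 2.86], [-0.3, 2.09], [-1.38, 1.24], [0.06, 2.45], [-1.56, 4.7], [0.09, 2.05], [-2.69, 2.69]. Speed limits (rad/s): [2.57, 2.57, 3.14, 3.14, 3.14, 3.14, 3.14].

INTERFACE

Orientations are given as a rotation vector (axis times angle).
In Python, from bench import ctrl gives the robot as it stands.
- The arm moves only by the tool play_rows, never from a script. Its arguments are lists of equal length, an entry for each row: "translation": the shift along the tool's x, y, z in mm, a list of three; "turn": the turn, a rotation vector about the tool's x, y, z in rad, a list of three; "fingers": the opening, from -1 (shut) to 1 (fully open), so that 0 is half open. In form: {"translation": [[dx, dy, dz], ...], "turn": [[wx, wy, wz], ...], "fingers": [fingers, ...]}. A call has exactly 10 rows; each row shifts and turns the commanded pose from where the row before left it, along the tool's axes as they then stand; what a row does not reach is not made up. A row lasts 1/12 s, in which the tool goes at most 41.7 mm and 7.16 degrees, less where a joint would pass 70% of its speed; a pose out of reach is approached as far as the arm can. A call with a gripper value outside its range is refused whole. The fingers move at their own pace and stop on an object; "grip_force" is the grip in N (left out, the last holds). Time passes only in rows, so rows that do not move let the fingers close, or fill a call up. It gives the time, the measured TCP pose, the force and the opening at its end, in the units of the state.
- ctrl.get_state(): the state, without advancing time (a new reading comes with each control period).
- ctrl.get_image(name): name is "side" or "top" or "wrist"; returns the picture (384x512x3 uint8, blue, green, red); there is no depth.
- ctrl.camera_info(name): a dict with "camera_matrix" (3x3 intrinsics, pixels), "R" (3x3) and "t" (3): a world point X has camera coordinates R X + t. Camera axes: x right, y down, z forward; pixel columns grow to the right and rows downward; lengths in m; the calibration is good to about 2 mm. A picture is of the moment at which its call begins: read the wrist's pose just before it. camera_info takes no time and is no camera call; for the wrist camera it gives the pose at the moment of the call.
- ctrl.close_job(): hands the job in, once; it reports no verdict.
The state is a dict: "time": time; "joint_positions": joint angles; "qd": joint speeds; "joint_torque": joint torques, N m; "position": TCP position; "tool_rot": TCP orientation; "ft_force": force on the tool from outside, world axes, zero at the start; "torque": the same for the moment, N m; "grip_width": opening from 0.0 (shut) to 1.0 (fully open).
Only numpy, scipy, OpenCV 4.12 (cv2) and the standard library are available. Lean on these libraries where they do the work, as an engineer would, in place of code of your own. Each camera call takes 0.05 s, during which the arm holds its last target.

## Working session

There is one attempt and no reset: what is moved stays moved. The work goes in short steps, Python scripts to look and compute and a tool call to move; the robot and the scene stay as the last step left them, time stands still between calls to the robot, and variables do not carry over. Pictures are saved under pics/ and viewed, and the job is handed in when it is done.

Besides the shell and the picture viewer there is one more tool, called by a JSON object that holds its "api" and its "payload", one argument or row to a line. play_rows: Moves the arm, as the interface text tells. Its arguments: {"type":"object","properties":{"translation":{"type":"array"},"turn":{"type":"array"},"fingers":{"type":"array"},"grip_force":{"type":"number"}},"required":["translation","turn","fingers"]}

```bash
ls; mkdir -p pics
python3 - <<'E'
from bench import ctrl
import cv2
for n in ("side","top","wrist"):
    i=ctrl.camera_info(n); im=ctrl.get_image(n); cv2.imwrite(f"pics/{n}0.png",im)
    print(n,i)
print(ctrl.get_state())
E
```

```text
pics
side {'camera_matrix': array([[409.12161383,   0.        , 251.13793432],
       [  0.        , 409.12161383, 192.42160156],
       [  0.        ,   0.        ,   1.        ]]), 'R': array([[-0.98880428, -0.14806239,  0.0185369 ],
       [-0.11549231,  0.68072769, -0.72337496],
       [ 0.09448604, -0.71741713, -0.69020653]]), 't': array([0.48629925, 0.18001704, 1.52084536])}
top {'camera_matrix': array([[350.93897213,   0.        , 256.58002722],
       [  0.        , 350.93897213, 193.79661731],
       [  0.        ,   0.        ,   1.        ]]), 'R': array([[-0.02560493, -0.99938688, -0.02387992],
       [-0.99581431,  0.02759543, -0.08713407],
       [ 0.08773962,  0.02154891, -0.99591034]]), 't': array([-0.01652725,  0.50936765,  1.1616814 ])}
wrist {'camera_matrix': array([[317.13527632,   0.        , 252.73380419],
       [  0.        , 317.13527632, 191.75624917],
       [  0.        ,   0.        ,   1.        ]]), 'R': array([[ 0.32118456,  0.94701442, -0.0020421 ],
       [ 0.90233239, -0.30537445,  0.30420833],
       [ 0.28746607, -0.09954967, -0.95260334]]), 't': array([-0.64871525, -0.03629505,  0.39137036])}
{'time': 0.15, 'joint_positions': array([-1.2299249 ,  0.32166378, -0.07010224,  1.45142838,  0.0225874 ,
        1.37078392, -0.05692559]), 'qd': array([ 0.00056753, -0.00347752,  0.00014841, -0.00419224,  0.0001487 ,
        0.00322734,  0.00029366]), 'joint_torque': array([-3.08800772e-04, -4.91797793e+01, -4.04888727e-01, -3.12874746e+01,
       -6.39765873e-02,  4.05305740e-02,  1.03002983e-04]), 'position': array([0.208533  , 0.61518723, 0.22168883]), 'tool_rot': array([-1.557032  ,  0.25661867, -0.25634304]), 'ft_force': array([0.48440377, 0.19549593, 0.29923107]), 'torque': array([-0.01080634,  0.00798474,  0.03291262]), 'grip_width': 0.9951149097834955}
```

View pics/side0.png

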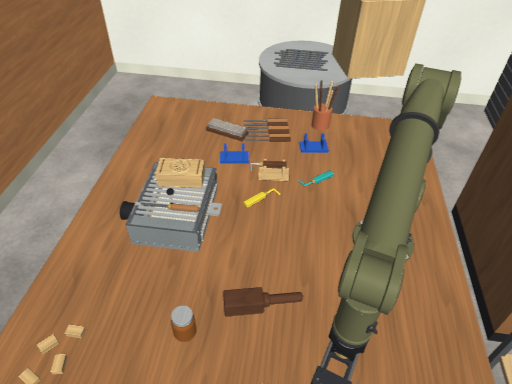

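View pics/top0.png

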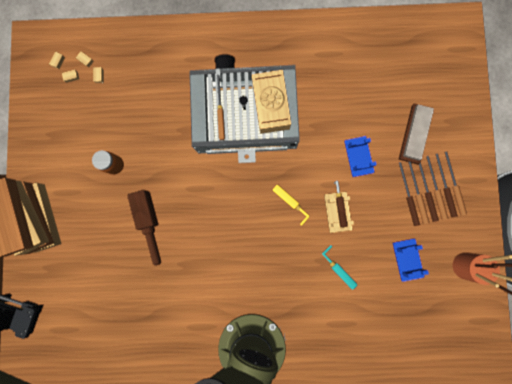

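View pics/wrist0.png

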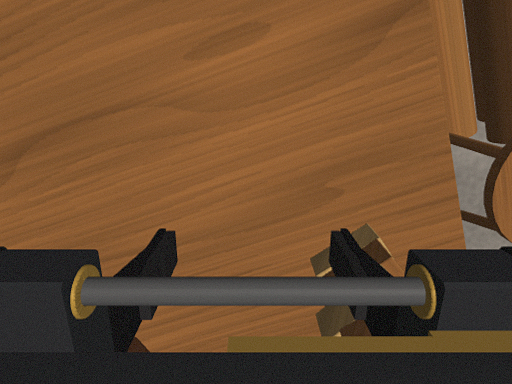

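Run:
```python
import cv2
t=cv2.imread("pics/top0.png"); s=cv2.imread("pics/side0.png")
cv2.imwrite("pics/c1.png",cv2.resize(t[170:300,260:390],None,fx=5,fy=4.6,interpolation=cv2.INTER_CUBIC))
cv2.imwrite("pics/c2.png",cv2.resize(t[50:170,180:310],None,fx=6,fy=5,interpolation=cv2.INTER_CUBIC))
cv2.imwrite("pics/c3.png",cv2.resize(s[130:260,110:310],None,fx=4,fy=4,interpolation=cv2.INTER_CUBIC))
```

```text
(no output)
```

View pics/c1.png

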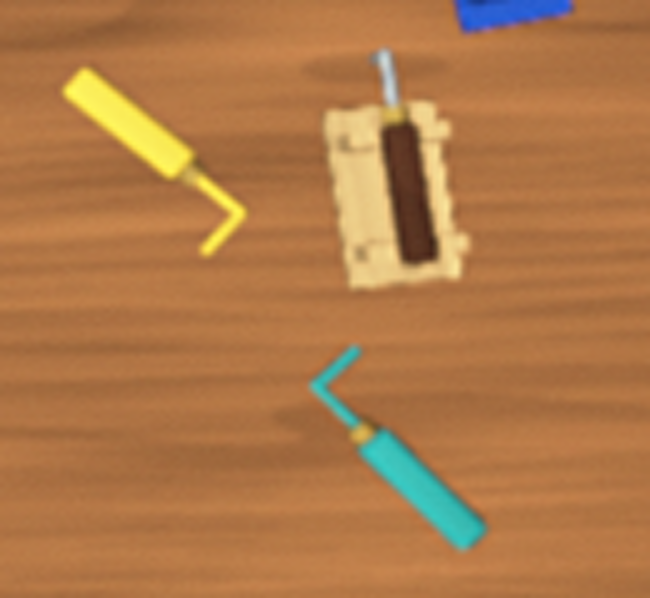

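View pics/c2.png

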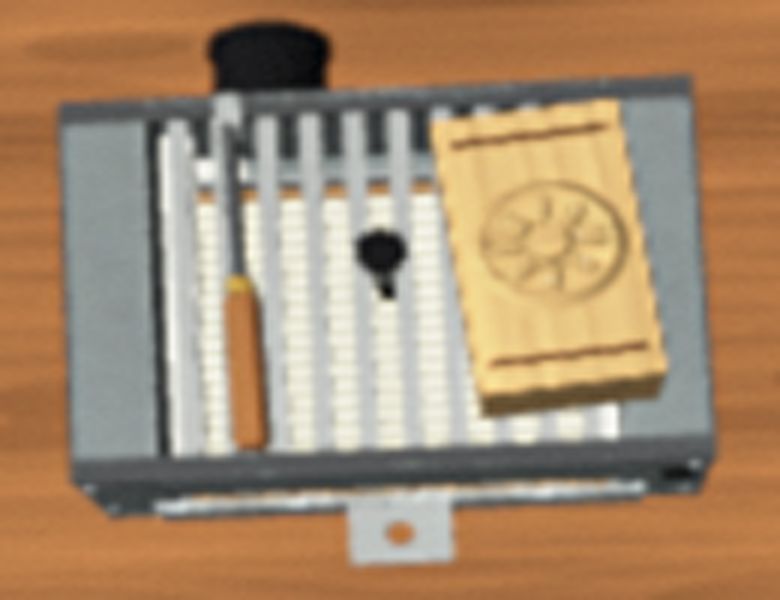

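View pics/c3.png

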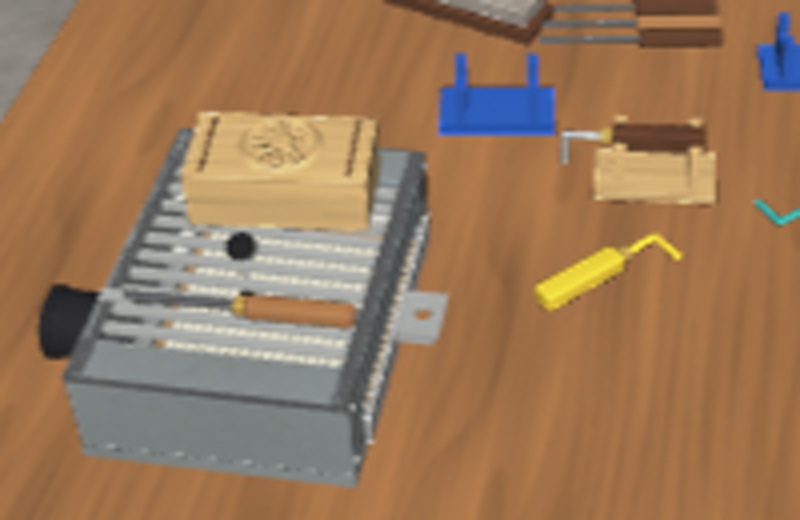

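```bash
cat > h.py <<'E'
import numpy as np, cv2
from scipy.spatial.transform import Rotation as Ro
def ray(i,p):
    K,R,t=i["camera_matrix"],i["R"],i["t"]
    d=R.T@np.linalg.solve(K,[p[0],p[1],1.]); return -R.T@t, d/np.linalg.norm(d)
def plane(i,p,z):
    c,d=ray(i,p); return c+d*(z-c[2])/d[2]
def tri(i1,p1,i2,p2):
    A=[];b=[]
    M=np.zeros((3,3));v=np.zeros(3);L=[]
    for i,p in((i1,p1),(i2,p2)):
        c,d=ray(i,p);P=np.eye(3)-np.outer(d,d);M+=P;v+=P@c;L.append((c,P))
    x=np.linalg.solve(M,v);return x,[1e3*np.linalg.norm(P@(x-c)) for c,P in L]
def proj(i,X):
    q=i["camera_matrix"]@(i["R"]@np.asarray(X)+i["t"]);return q[:2]/q[2]
E
python3 - <<'E'
from h import *
from bench import ctrl
T=ctrl.camera_info("top");S=ctrl.camera_info("side")
t=cv2.imread("pics/top0.png"); s=cv2.imread("pics/side0.png")
def handle(im,x0,y0,x1,y1):
    g=im[y0:y1,x0:x1]; m=((g.max(2)<95)).astype(np.uint8)
    n,l,st,ce=cv2.connectedComponentsWithStats(m); k=1+np.argmax(st[1:,4])
    pts=np.argwhere(l==k)[:,::-1].astype(np.float32)+[x0,y0]
    print(st[k],ce[k]+[x0,y0]); r=cv2.minAreaRect(pts.astype(np.float32)); print(r); return ce[k]+[x0,y0]
a=handle(t,325,182,360,232); b=handle(s,258,155,292,175)
print("handle c",tri(T,a,S,b)); print(plane(T,a,.071),plane(S,b,.066))
print("hole",tri(T,(246.7,156.6),S,(216,208.5)),plane(T,(246.7,156.6),.066),plane(S,(216,208.5),.066))
# bend of hook rod
print("bend",tri(T,(260+382/5,170+53/4.6),S,(110+565/4,130+134/4)))
# knob
print("knob",tri(T,(180+380/6,50+250/5),S,(110+241/4,130+245/4)))
from bench import ctrl
st=ctrl.get_state(); print(Ro.from_rotvec(st["tool_rot"]).as_matrix().round(3))
E
```

```text
[ 12  15  10  30 165] [341.4969697  212.44242424]
((341.2567443847656, 211.54055786132812), (29.09861946105957, 6.247161388397217), 80.53767395019531)
[ 9 10 16  3 28] [275.57142857 165.75      ]
((274.5, 166.0), (2.0, 15.0), 90.0)
handle c (array([ 0.43534408, -0.3061318 ,  0.04909612]), [np.float64(2.319345565633295), np.float64(2.31934556563336)])
[ 0.43703923 -0.30128854  0.071     ] [ 0.43189258 -0.2858742   0.066     ]
hole (array([ 0.62770204, -0.00172875,  0.06376862]), [np.float64(0.9170954218672087), np.float64(0.9170954218675186)]) [ 0.62819669 -0.00178425  0.066     ] [6.26218322e-01 4.98091901e-04 6.60000000e-02]
bend (array([ 0.53732746, -0.2922032 ,  0.0584821 ]), [np.float64(1.1564154192880136), np.float64(1.1564154192881746)])
knob (array([0.79555695, 0.00157623, 0.12953216]), [np.float64(0.5527378322171211), np.float64(0.5527378322173461)])
[[ 0.947 -0.     0.321]
 [-0.321 -0.001  0.947]
 [ 0.    -1.    -0.001]]
```

```bash
cat >> h.py <<'E'
def rows(st,way,nd=1):
    """way: list of (x,y,z,yaw_deg of tool x); tool pointing down. prints rows from measured pose"""
    p=np.array(st["position"]);R=Ro.from_rotvec(st["tool_rot"]);T=[];W=[]
    for x,y,z,a in way:
        d=R.inv().apply(np.array([x,y,z])-p)*1e3
        c,s=np.cos(np.radians(a)),np.sin(np.radians(a))
        Rn=Ro.from_matrix(np.array([[c,0,-s],[s,0,c],[0,-1,0]]))
        w=(R.inv()*Rn).as_rotvec()
        T.append([round(float(v),nd) for v in d]);W.append([round(float(v),3) for v in w])
        R=R*Ro.from_rotvec(W[-1]); p=p+ (R*Ro.from_rotvec(W[-1]).inv()).apply(T[-1])/1e3
    for k in range(0,len(T),10): print("T",T[k:k+10]);print("W",W[k:k+10])
E
python3 - <<'E'
from h import *
from bench import ctrl
st=ctrl.get_state(); I=ctrl.camera_info("wrist"); c=-I["R"].T@I["t"]
R=Ro.from_rotvec(st["tool_rot"]); print("cam in tool",R.inv().apply(c-st["position"]),"axis",R.inv().apply(I["R"][2]))
R=R.as_matrix();print(R)
way=[]
p=st["position"];r0=np.hypot(p[0],p[1]);a0=np.degrees(np.arctan2(p[1],p[0]))
y0=np.degrees(np.arctan2(R[1,0],R[0,0]))
for k in range(1,31):
    f=k/30;r=r0+(0.50-r0)*f;a=np.radians(a0+(-31-a0)*f)
    way.append((r*np.cos(a),r*np.sin(a),p[2]+.02*f,y0+(-174-y0)*f))
rows(st,way)
E
```

```text
cam in tool [-0.08436998 -0.16099877 -0.00025745] axis [ 3.04133934e-01  9.52629221e-01 -3.43557794e-04]
[[ 9.47087991e-01 -4.14218982e-04  3.20973778e-01]
 [-3.20974038e-01 -1.43808336e-03  9.47086902e-01]
 [ 6.92856777e-05 -9.99998880e-01 -1.49494502e-03]]
T [[38.3, -0.7, -6.1], [38.2, -0.6, -5.0], [38.1, -0.7, -3.7], [37.8, -0.6, -2.7], [37.6, -0.7, -1.5], [37.4, -0.6, -0.3], [37.0, -0.7, 0.8], [36.7, -0.6, 1.8], [36.4, -0.7, 2.9], [35.9, -0.6, 4.0]]
W [[0.001, 0.09, 0.0], [0.0, 0.091, 0.0], [0.0, 0.09, 0.0], [0.0, 0.09, 0.0], [0.0, 0.091, 0.0], [0.0, 0.09, 0.0], [0.0, 0.09, 0.0], [0.0, 0.091, 0.0], [0.0, 0.09, 0.0], [0.0, 0.09, 0.0]]
T [[35.6, -0.7, 4.9], [35.1, -0.7, 6.0], [34.6, -0.6, 7.0], [34.0, -0.7, 7.9], [33.6, -0.6, 8.8], [33.0, -0.7, 9.8], [32.4, -0.7, 10.6], [31.8, -0.7, 11.5], [31.2, -0.7, 12.3], [30.6, -0.7, 13.1]]
W [[0.0, 0.091, 0.0], [0.0, 0.09, 0.0], [0.0, 0.09, 0.0], [0.0, 0.091, 0.001], [0.0, 0.09, -0.0], [0.0, 0.09, -0.0], [0.0, 0.091, -0.0], [0.0, 0.09, -0.0], [0.0, 0.09, -0.0], [0.0, 0.091, -0.0]]
T [[29.8, -0.6, 13.9], [29.2, -0.7, 14.6], [28.5, -0.7, 15.4], [27.8, -0.7, 16.0], [27.0, -0.7, 16.7], [26.3, -0.6, 17.3], [25.6, -0.7, 17.9], [24.7, -0.7, 18.4], [24.0, -0.7, 19.0], [23.2, -0.7, 19.5]]
W [[0.0, 0.09, -0.0], [0.0, 0.09, -0.0], [0.0, 0.091, -0.0], [0.0, 0.09, -0.0], [0.0, 0.09, -0.0], [0.0, 0.091, -0.0], [0.0, 0.09, -0.0], [0.0, 0.09, -0.0], [0.0, 0.091, -0.0], [0.0, 0.09, 0.0]]
```

{"api": "play_rows", "payload": {
  "translation": [
    [38.3, -0.6, -6],
    [38.2, -0.6, -5],
    [38, -0.6, -4],
    [38, -0.6, -3],
    [37.6, -0.6, -1.5],
    [37.4, -0.6, 0],
    [37, -0.6, 1],
    [36.7, -0.6, 2],
    [36.4, -0.6, 3],
    [36, -0.6, 4]
  ],
  "turn": [
    [0, 0.09, 0],
    [0, 0.09, 0],
    [0, 0.09, 0],
    [0, 0.09, 0],
    [0, 0.09, 0],
    [0, 0.09, 0],
    [0, 0.09, 0],
    [0, 0.09, 0],
    [0, 0.09, 0],
    [0, 0.09, 0]
  ],
  "fingers": [0.3, 0.3, 0.3, 0.3, 0.3, 0.3, 0.3, 0.3, 0.3, 0.3]
}}

```text
time: 0.98
position: [0.4798, 0.3615, 0.2282]
tool_rot: [-1.351, 0.956, -0.956]
ft_force: [1.3, 0.4, 0.4]
grip_width: 0.652
```

{"api": "play_rows", "payload": {
  "translation": [
    [35.6, -0.6, 5],
    [35, -0.6, 6],
    [34.6, -0.6, 7],
    [34, -0.6, 8],
    [33.6, -0.6, 9],
    [33, -0.6, 10],
    [32.4, -0.6, 10.6],
    [32, -0.6, 11.5],
    [31, -0.6, 12.3],
    [30.6, -0.6, 13]
  ],
  "turn": [
    [0, 0.09, 0],
    [0, 0.09, 0],
    [0, 0.09, 0],
    [0, 0.09, 0],
    [0, 0.09, 0],
    [0, 0.09, 0],
    [0, 0.09, 0],
    [0, 0.09, 0],
    [0, 0.09, 0],
    [0, 0.09, 0]
  ],
  "fingers": [0.3, 0.3, 0.3, 0.3, 0.3, 0.3, 0.3, 0.3, 0.3, 0.3]
}}

```text
time: 1.82
position: [0.552, 0.029, 0.2344]
tool_rot: [-0.89, 1.609, -1.609]
ft_force: [0.5, 0.5, -0.5]
grip_width: 0.651
```

{"api": "play_rows", "payload": {
  "translation": [
    [30, -0.6, 14],
    [29, -0.6, 14.6],
    [28.5, -0.6, 15.4],
    [28, -0.6, 16],
    [27, -0.6, 16.7],
    [26.3, -0.6, 17.3],
    [25.6, -0.6, 18],
    [24.7, -0.6, 18.4],
    [24, -0.6, 19],
    [23, -0.6, 19.5]
  ],
  "turn": [
    [0, 0.09, 0],
    [0, 0.09, 0],
    [0, 0.09, 0],
    [0, 0.09, 0],
    [0, 0.09, 0],
    [0, 0.09, 0],
    [0, 0.09, 0],
    [0, 0.09, 0],
    [0, 0.09, 0],
    [0, 0.09, 0]
  ],
  "fingers": [0.3, 0.3, 0.3, 0.3, 0.3, 0.3, 0.3, 0.3, 0.3, 0.3]
}}

```text
time: 2.65
position: [0.4331, -0.2589, 0.2404]
tool_rot: [-0.119, 2.165, -2.165]
ft_force: [0.1, -0.6, -0.0]
grip_width: 0.654
```

Run:
```python
from h import *
from bench import ctrl
import pickle
I=ctrl.camera_info("wrist"); im=ctrl.get_image("wrist"); cv2.imwrite("pics/w1.png",im); pickle.dump((I,ctrl.get_state()),open("w1.pkl","wb"))
s=ctrl.get_state();print(s["position"],s["tool_rot"])
```

```text
[ 0.42845502 -0.2652348   0.2407951 ] [-0.10703128  2.17026888 -2.17471257]
```

View pics/w1.png

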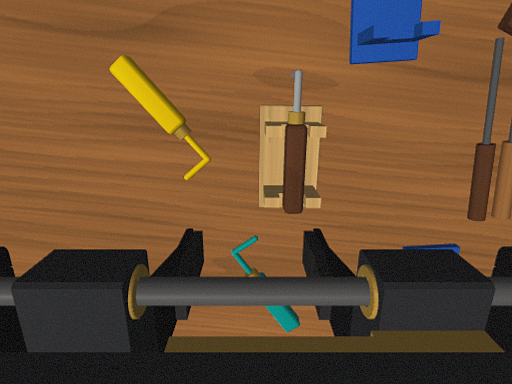

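```bash
cat >> h.py <<'E'
def darkhandle(im,x0,y0,x1,y1,name=None):
    """brown handle: returns end midpoints of the min-area rect, in pixels"""
    g=cv2.resize(im[y0:y1,x0:x1],None,fx=4,fy=4,interpolation=cv2.INTER_CUBIC)
    m=((g.max(2)<105)&(g[:,:,2].astype(int)-g[:,:,0]>12)).astype(np.uint8)
    m=cv2.morphologyEx(m,cv2.MORPH_OPEN,np.ones((7,7)))
    n,l,st,ce=cv2.connectedComponentsWithStats(m); k=1+np.argmax(st[1:,4])
    pts=np.argwhere(l==k)[:,::-1].astype(np.float32)
    r=cv2.minAreaRect(pts); b=cv2.boxPoints(r)
    if name: v=g.copy(); cv2.drawContours(v,[b.astype(int)],0,(0,255,0),1); cv2.imwrite(name,v)
    b=(b+.5)/4-.5+[x0,y0]
    e=sorted([(np.linalg.norm(b[i]-b[(i+1)%4]),(b[i]+b[(i+1)%4])/2) for i in range(4)],key=lambda q:q[0])
    print("rect",e[3][0],e[0][0]); q=sorted([e[0][1],e[1][1]],key=lambda v:v[1]); return q
E
python3 - <<'E'
from h import *
import pickle
I,s=pickle.load(open("w1.pkl","rb"));im=cv2.imread("pics/w1.png")
q=darkhandle(im,260,105,330,225,"pics/d1.png");print(q)
A,B=plane(I,q[0],.071),plane(I,q[1],.071);print(A,B,np.linalg.norm(A-B),(A+B)/2,np.degrees(np.arctan2(*(A-B)[1::-1])))
bd=plane(I,(297.5,73),.062);print("bend top",bd)
c=(A+B)/2
rows(s,[(0.43+(c[0]-.43)*f,s["position"][1]+(c[1]-s["position"][1])*f,.2405-.06*f,-174) for f in (.25,.5,.75,1)])
E
```

```text
rect 95.34513252854421 53.71934599854219
[array([277.93036032, 119.88528252]), array([294.89481163, 213.70906067])]
[ 0.4907828  -0.27861227  0.071     ] [ 0.39108531 -0.31116719  0.071     ] 0.10487808717341439 [ 0.44093406 -0.29488973  0.071     ] 18.083776128037233
bend top [ 0.53789849 -0.29276939  0.062     ]
T [[-3.6, 15.3, 7.8], [-1.9, 15.0, 7.6], [-1.9, 15.0, 7.7], [-2.0, 15.0, 7.6]]
W [[-0.002, -0.008, 0.002], [0.0, 0.0, -0.0], [0.0, 0.0, -0.0], [0.0, 0.0, -0.0]]
```

View pics/d1.png

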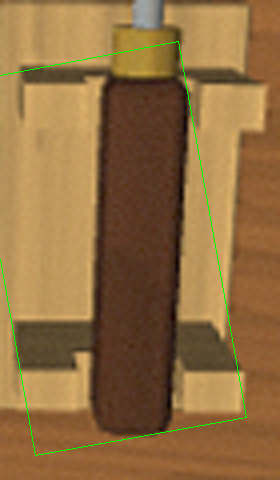

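```bash
sed -i 's/m=((g.max(2)<105).*/gi=g.astype(int); m=((g.max(2)<110)\&(gi[:,:,1]<0.72*gi[:,:,2])).astype(np.uint8)/' h.py
python3 - <<'E'
from h import *
import pickle
I,s=pickle.load(open("w1.pkl","rb"));im=cv2.imread("pics/w1.png")
q=darkhandle(im,260,105,330,225,"pics/d2.png");print(q)
A,B=plane(I,q[0],.071),plane(I,q[1],.071);print(A,B,np.linalg.norm(A-B),(A+B)/2,np.degrees(np.arctan2(*(A-B)[1::-1])))
bd=plane(I,(297.5,73),.062);print("bend top",bd)
c=(A+B)/2
rows(s,[(s["position"][0]+(c[0]-s["position"][0])*f,s["position"][1]+(c[1]-s["position"][1])*f,.2405-.06*f,-174) for f in (.25,.5,.75,1)])
E
```

```text
rect 89.6251524712258 21.29175876068743
[array([296.15378189, 124.03494167]), array([291.78701401, 213.5536499 ])]
[ 0.48870353 -0.29771097  0.071     ] [ 0.3908899  -0.30768631  0.071     ] 0.09832097346221046 [ 0.43979672 -0.30269864  0.071     ] 5.823072007627149
bend top [ 0.53789849 -0.29276939  0.062     ]
T [[-1.9, 15.3, 9.6], [-1.9, 15.0, 9.6], [-1.8, 15.0, 9.6], [-1.8, 15.0, 9.6]]
W [[-0.002, -0.008, 0.002], [0.0, 0.0, -0.0], [0.0, 0.0, -0.0], [0.0, 0.0, -0.0]]
```

View pics/d2.png

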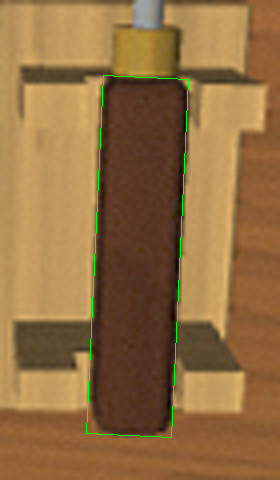

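{"api": "play_rows", "payload": {
  "translation": [
    [-1.5, 10, 6.4],
    [-1.5, 10, 6.4],
    [-1.5, 10, 6.4],
    [-1.5, 10, 6.4],
    [-1, 10, 6.4],
    [-0.5, 10, 6.4],
    [0, 0, 0],
    [0, 0, 0],
    [0, 0, 0],
    [0, 0, 0]
  ],
  "turn": [
    [0, 0, 0],
    [0, 0, 0],
    [0, 0, 0],
    [0, 0, 0],
    [0, 0, 0],
    [0, 0, 0],
    [0, 0, 0],
    [0, 0, 0],
    [0, 0, 0],
    [0, 0, 0]
  ],
  "fingers": [0.1, 0.1, 0.1, 0.1, 0.1, 0.1, 0.1, 0.1, 0.1, 0.1]
}}

```text
time: 3.53
position: [0.4467, -0.2943, 0.181]
tool_rot: [-0.125, 2.161, -2.161]
ft_force: [-0.0, -0.5, -0.1]
grip_width: 0.548
```

Run:
```python
from h import *
from bench import ctrl
import pickle
I=ctrl.camera_info("wrist"); s=ctrl.get_state(); im=ctrl.get_image("wrist"); cv2.imwrite("pics/w2.png",im); pickle.dump((I,s),open("w2.pkl","wb"))
print(s["position"],s["tool_rot"])
J,_=pickle.load(open("w1.pkl","rb"))
pA=proj(I,[.4887,-.2977,.071]);pB=proj(I,[.391,-.3077,.071]);print(pA,pB)
x0=int(min(pA[0],pB[0])-40);y0=max(0,int(pA[1]-15));y1=int(pB[1]+15)
q=darkhandle(im,x0,y0,x0+80,y1,"pics/d3.png");print(q)
q1=[(296.15,124.03),(291.79,213.55)]
for a,b in zip(q1,q): print(tri(J,a,I,b),plane(I,b,.071))
```

```text
[ 0.44665476 -0.29431657  0.18095416] [-0.12472235  2.16131684 -2.16103611]
[262.13057063 142.60888478] [259.76558392 246.18230498]
rect 103.45448689381588 23.903305686197122
[array([263.52481079, 142.03518009]), array([261.60931396, 245.47193146])]
(array([ 0.48773112, -0.29936269,  0.05984467]), [np.float64(0.06704760533307927), np.float64(0.06704760533315918)]) [ 0.48932378 -0.29882187  0.071     ]
(array([ 0.38606326, -0.31013198,  0.05888976]), [np.float64(0.38035404715945353), np.float64(0.38035404715939136)]) [ 0.39194269 -0.30934394  0.071     ]
```

View pics/w2.png

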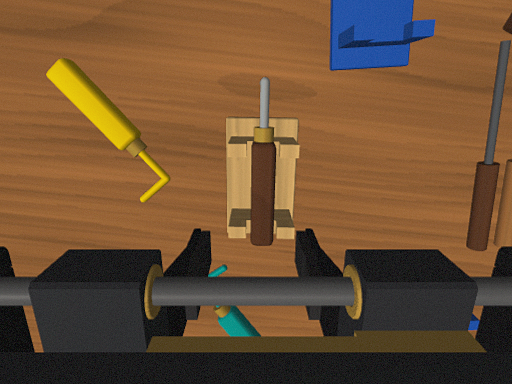

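View pics/d3.png

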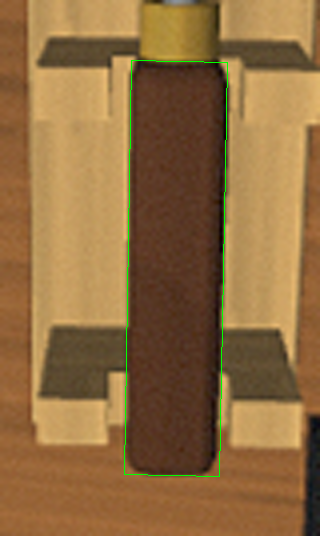

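Run:
```python
from h import *
from bench import ctrl
s=ctrl.get_state();p=s["position"];c=np.array([.4405,-.3037,.121])
rows(s,[tuple(p+(c-p)*f)+(-174,) for f in np.arange(1,7)/6],2)
```

```text
T [[1.21, 10.01, 1.42], [1.18, 10.01, 1.43], [1.18, 10.01, 1.44], [1.18, 10.02, 1.43], [1.18, 10.01, 1.44], [1.19, 10.01, 1.43]]
W [[0.0, 0.011, -0.001], [0.0, 0.0, -0.0], [0.0, 0.0, -0.0], [0.0, 0.0, -0.0], [0.0, 0.0, -0.0], [0.0, 0.0, -0.0]]
```

{"api": "play_rows", "payload": {
  "translation": [
    [1.2, 10, 1.4],
    [1.2, 10, 1.4],
    [1.2, 10, 1.4],
    [1.2, 10, 1.4],
    [1.2, 10, 1.4],
    [1.2, 10, 1.4],
    [0, 0, 0],
    [0, 0, 0],
    [0, 0, 0],
    [0, 0, 0]
  ],
  "turn": [
    [0, 0.011, 0],
    [0, 0, 0],
    [0, 0, 0],
    [0, 0, 0],
    [0, 0, 0],
    [0, 0, 0],
    [0, 0, 0],
    [0, 0, 0],
    [0, 0, 0],
    [0, 0, 0]
  ],
  "fingers": [0, 0, 0, 0, 0, 0, 0, 0, 0, 0]
}}

```text
time: 4.42
position: [0.4403, -0.3042, 0.1211]
tool_rot: [-0.111, 2.167, -2.168]
ft_force: [0.3, -1.0, 0.8]
grip_width: 0.496
```

Run:
```python
from h import *
from bench import ctrl
import pickle
I=ctrl.camera_info("wrist"); s=ctrl.get_state(); im=ctrl.get_image("wrist"); cv2.imwrite("pics/w3.png",im); pickle.dump((I,s),open("w3.pkl","wb"))
print(s["position"],s["tool_rot"])
J,_=pickle.load(open("w2.pkl","rb"))
pA=proj(I,[.4893,-.2988,.071]);pB=proj(I,[.392,-.3093,.071]);print(pA,pB)
x0=int(min(pA[0],pB[0])-40);y0=max(0,int(pA[1]-15));y1=int(pB[1]+15)
q=darkhandle(im,x0,y0,x0+80,y1,"pics/d4.png");print(q)
q1=[(263.52,142.03),(261.61,245.47)]
for a,b in zip(q1,q): print(tri(J,a,I,b),plane(I,b,.071))
```

```text
[ 0.4402759  -0.3042279   0.12109708] [-0.11145601  2.16714182 -2.16798481]
[252.01628719 144.57976823] [252.59193325 273.07386467]
rect 127.75 30.5
[array([252.625, 144.625]), array([252.625, 272.375])]
(array([ 0.48779787, -0.29935476,  0.06110597]), [np.float64(0.07109906756697232), np.float64(0.07109906756698442)]) [ 0.4893119  -0.29920696  0.071     ]
(array([ 0.38930301, -0.30971419,  0.06571825]), [np.float64(0.11262365287477809), np.float64(0.11262365287473595)]) [ 0.39260557 -0.30926231  0.071     ]
```

View pics/w3.png

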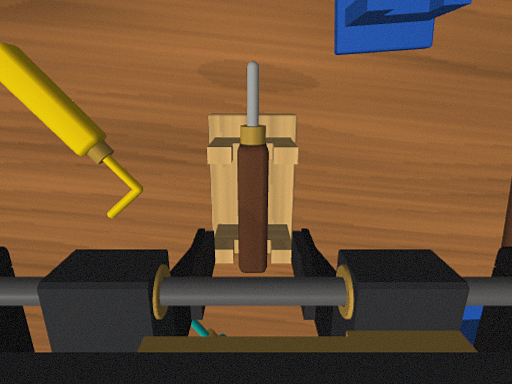

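{"api": "play_rows", "payload": {
  "translation": [
    [0, 12, 0],
    [0, 12, 0],
    [0, 12, 0],
    [0, 12, 0],
    [0, 12, 0],
    [0, 11, 0],
    [0, 11, 0],
    [0, 0, 0],
    [0, 0, 0],
    [0, 0, 0]
  ],
  "turn": [
    [0, 0, 0],
    [0, 0, 0],
    [0, 0, 0],
    [0, 0, 0],
    [0, 0, 0],
    [0, 0, 0],
    [0, 0, 0],
    [0, 0, 0],
    [0, 0, 0],
    [0, 0, 0]
  ],
  "fingers": [0, 0, 0, 0, 0, 0, 0, 0, 0, 0]
}}

```text
time: 5.3
position: [0.44, -0.3044, 0.0388]
tool_rot: [-0.112, 2.167, -2.168]
ft_force: [0.3, 0.3, -0.5]
grip_width: 0.501
```

{"api": "play_rows", "payload": {
  "translation": [
    [0, 0, 0],
    [0, 0, 0],
    [0, 0, 0],
    [0, 0, 0],
    [0, 0, 0],
    [0, 0, 0],
    [0, 0, 0],
    [0, 0, 0],
    [0, 0, 0],
    [0, 0, 0]
  ],
  "turn": [
    [0, 0, 0],
    [0, 0, 0],
    [0, 0, 0],
    [0, 0, 0],
    [0, 0, 0],
    [0, 0, 0],
    [0, 0, 0],
    [0, 0, 0],
    [0, 0, 0],
    [0, 0, 0]
  ],
  "fingers": [-0.2, -0.4, -0.6, -0.8, -1, -1, -1, -1, -1, -1],
  "grip_force": 45
}}

```text
time: 6.13
position: [0.4401, -0.304, 0.0389]
tool_rot: [-0.112, 2.168, -2.168]
ft_force: [0.1, 0.5, 5.3]
grip_width: 0.249
```

Run:
```python
from h import *
from bench import ctrl
import pickle
I=ctrl.camera_info("wrist"); s=ctrl.get_state(); im=ctrl.get_image("wrist"); cv2.imwrite("pics/w4.png",im); pickle.dump((I,s),open("grasp.pkl","wb"))
print(s)
```

```text
{'time': 6.1333, 'joint_positions': array([-0.15490078,  0.3221918 ,  0.81452999,  1.96072553, -0.28263886,
        0.97421187, -0.67209205]), 'qd': array([ 1.10537826e-03,  1.51249779e-03, -7.35873970e-04, -1.12961110e-03,
        4.21286973e-06, -8.79611800e-04, -1.24274745e-03]), 'joint_torque': array([ 1.72137944e-01, -3.08950853e+01,  6.71559513e+00, -2.40012538e+01,
        2.04758369e-02, -3.33044333e-01,  2.19259656e-02]), 'position': array([ 0.44005044, -0.3040422 ,  0.03885785]), 'tool_rot': array([-0.11203145,  2.16785713, -2.16775322]), 'ft_force': array([0.05597524, 0.51566122, 5.28052683]), 'torque': array([ 0.08693342,  0.27698457, -0.05710974]), 'grip_width': 0.24872904424600983}
```

View pics/w4.png

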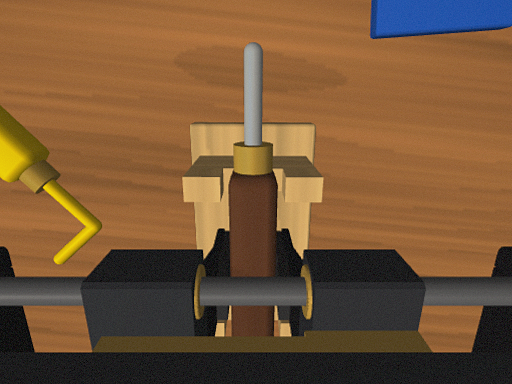

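{"api": "play_rows", "payload": {
  "translation": [
    [0, -4, 0],
    [0, -8, 0],
    [0, -12, 0],
    [0, -14, 0],
    [0, -14, 0],
    [0, -14, 0],
    [0, -14, 0],
    [0, -14, 0],
    [0, -8, 0],
    [0, 0, 0]
  ],
  "turn": [
    [0, 0, 0],
    [0, 0, 0],
    [0, 0, 0],
    [0, 0, 0],
    [0, 0, 0],
    [0, 0, 0],
    [0, 0, 0],
    [0, 0, 0],
    [0, 0, 0],
    [0, 0, 0]
  ],
  "fingers": [-1, -1, -1, -1, -1, -1, -1, -1, -1, -1]
}}

```text
time: 7.02
position: [0.4409, -0.3048, 0.1428]
tool_rot: [-0.108, 2.165, -2.168]
ft_force: [0.6, -0.1, -1.7]
grip_width: 0.246
```

Run:
```python
from h import *
from bench import ctrl
s=ctrl.get_state();p=s["position"];c=np.array([.525,-.07,.141]);print(p,s["ft_force"],s["torque"],s["grip_width"])
rows(s,[tuple(p+(c-p)*f)+(-174-4*f,) for f in np.arange(1,10)/9],2)
```

```text
[ 0.44088986 -0.30479822  0.14284435] [ 0.62940511 -0.10870974 -1.66697469] [-0.08582708  0.15461492 -0.02661438] 0.24567817505978243
T [[-12.0, 0.21, -24.98], [-11.82, 0.2, -25.06], [-11.62, 0.19, -25.16], [-11.45, 0.19, -25.24], [-11.24, 0.19, -25.33], [-11.04, 0.19, -25.42], [-10.84, 0.19, -25.5], [-10.65, 0.19, -25.58], [-10.46, 0.19, -25.67]]
W [[-0.001, 0.007, -0.004], [-0.0, 0.008, 0.0], [-0.0, 0.007, 0.0], [-0.0, 0.008, 0.0], [-0.0, 0.008, 0.0], [-0.0, 0.008, 0.0], [-0.0, 0.007, 0.0], [-0.0, 0.008, 0.0], [-0.0, 0.008, 0.0]]
```

{"api": "play_rows", "payload": {
  "translation": [
    [-12, 0.2, -25],
    [-12, 0.2, -25],
    [-11.6, 0.2, -25],
    [-11.4, 0.2, -25],
    [-11.2, 0.2, -25.4],
    [-11, 0.2, -25.4],
    [-10.8, 0.2, -25.4],
    [-10.6, 0.2, -25.6],
    [-10.4, 0.2, -25.6],
    [0, 0, 0]
  ],
  "turn": [
    [0, 0.0075, 0],
    [0, 0.0075, 0],
    [0, 0.0075, 0],
    [0, 0.0075, 0],
    [0, 0.0075, 0],
    [0, 0.0075, 0],
    [0, 0.0075, 0],
    [0, 0.0075, 0],
    [0, 0.0075, 0],
    [0, 0, 0]
  ],
  "fingers": [-1, -1, -1, -1, -1, -1, -1, -1, -1, -1]
}}

```text
time: 7.85
position: [0.525, -0.0624, 0.1378]
tool_rot: [-0.05, 2.202, -2.196]
ft_force: [-0.6, 0.9, -0.6]
grip_width: 0.247
```

{"api": "play_rows", "payload": {
  "translation": [
    [0, 0, 0],
    [0, 0, 0],
    [0, 0, 0],
    [0, 0, 0],
    [0, 0, 0],
    [0, 0, 0],
    [0, 0, 0],
    [0, 0, 0],
    [0, 0, 0],
    [0, 0, 0]
  ],
  "turn": [
    [0, 0, 0],
    [0, 0, 0],
    [0, 0, 0],
    [0, 0, 0],
    [0, 0, 0],
    [0, 0, 0],
    [0, 0, 0],
    [0, 0, 0],
    [0, 0, 0],
    [0, 0, 0]
  ],
  "fingers": [-1, -1, -1, -1, -1, -1, -1, -1, -1, -1]
}}

```text
time: 8.68
position: [0.5238, -0.0697, 0.1388]
tool_rot: [-0.04, 2.203, -2.203]
ft_force: [-0.6, -0.4, -0.3]
grip_width: 0.25
```

Run:
```python
from h import *
from bench import ctrl
import pickle
I=ctrl.camera_info("wrist"); s=ctrl.get_state(); im=ctrl.get_image("wrist"); cv2.imwrite("pics/w5.png",im); pickle.dump((I,s),open("w5.pkl","wb"))
print(s["position"],s["tool_rot"],s["ft_force"],s["torque"]); print(proj(I,[.628,-.001,.066]))
im=ctrl.get_image("side"); cv2.imwrite("pics/s5.png",im)
cv2.imwrite("pics/s5c.png",cv2.resize(im[130:260,110:310],None,fx=4,fy=4,interpolation=cv2.INTER_CUBIC))
```

```text
[ 0.52378586 -0.06970698  0.13879644] [-0.03978815  2.20315055 -2.20294077] [-0.57585508 -0.35702551 -0.30926327] [-0.00446223  0.25012134 -0.01896829]
[157.03896925  55.03392808]
```

View pics/w5.png

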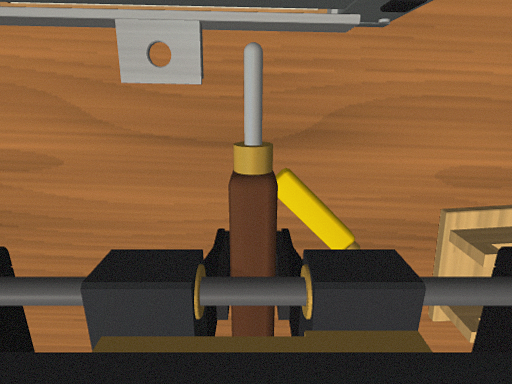

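View pics/s5c.png

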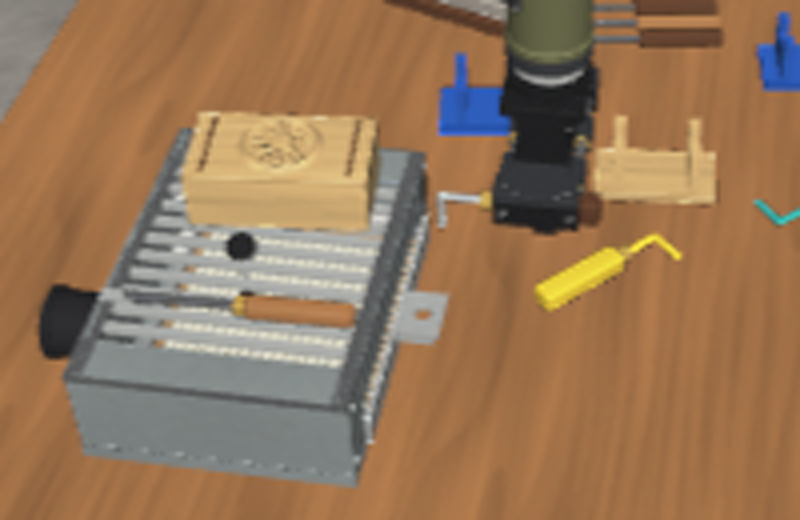

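Run:
```python
from h import *
from bench import ctrl
import pickle
I,s=pickle.load(open("w5.pkl","rb"));im=cv2.imread("pics/w5.png")
g=cv2.resize(im[0:100,105:215],None,fx=6,fy=6,interpolation=cv2.INTER_CUBIC)
hsv=cv2.cvtColor(g,cv2.COLOR_BGR2HSV); m=(hsv[:,:,1]<60).astype(np.uint8)
cs,h=cv2.findContours(m,cv2.RETR_CCOMP,cv2.CHAIN_APPROX_NONE)
for c,hh in zip(cs,h[0]):
    a=cv2.contourArea(c)
    if hh[3]>=0 and a>3000:
        e=cv2.fitEllipse(c); ctr=(np.array(e[0])+.5)/6-.5+[105,0]; print("hole",ctr,np.array(e[1])/6,a); cv2.ellipse(g,e,(0,0,255),1)
cv2.imwrite("pics/hole5.png",g)
T=ctrl.camera_info("top");S=ctrl.camera_info("side")
H=plane(I,ctr,.066);print("H",H,tri(I,ctr,S,(216,208.5)),tri(I,ctr,T,(246.7,156.6)))
# tongue front edge & panel edge corners by Canny/Hough on mask edges
for k in [(119.5,83),(201,83.5),(116,20),(202,22)]: print(k,plane(I,k,.066))
R=Ro.from_rotvec(s["tool_rot"])
for px in [(253.5,43),(244.5,60),(262.5,60),(246,140),(262,140)]:
    b=plane(I,px,s["position"][2]+.019+(.004 if px[1]<50 else 0));print("hookpx tool",px,1e3*R.inv().apply(b-s["position"]))
print("yaw",np.degrees(np.arctan2(*R.as_matrix()[1::-1,0])), R.as_matrix()[2])
```

```text
hole [159.78158061  53.90425618] [22.30180868 25.33340708] 15967.5
H [ 0.62877754 -0.00290126  0.066     ] (array([ 0.62800057, -0.00226247,  0.06306227]), [np.float64(1.0532111119243213), np.float64(1.0532111119242529)]) (array([ 0.62921989, -0.00153187,  0.06093898]), [np.float64(0.029465197059110635), np.float64(0.029465197059123534)])
(119.5, 83) [0.60901059 0.02615105 0.066     ]
(201, 83.5) [ 0.61073132 -0.0306345   0.066     ]
(116, 20) [0.64840795 0.02487464 0.066     ]
(202, 22) [ 0.64927523 -0.03180728  0.066     ]
hookpx tool (253.5, 43) [-101.51412235  -22.98381976    0.4646494 ]
hookpx tool (244.5, 60) [-95.59874498 -18.98442163  -3.25512225]
hookpx tool (262.5, 60) [-95.59766115 -18.98511136   4.21360111]
hookpx tool (246, 140) [-62.4852738  -18.98975091  -2.8518424 ]
hookpx tool (262, 140) [-62.48352241 -18.99041087   4.29332003]
yaw -177.92158458385498 [-1.59815521e-04 -9.99999983e-01 -9.23262146e-05]
```

View pics/hole5.png

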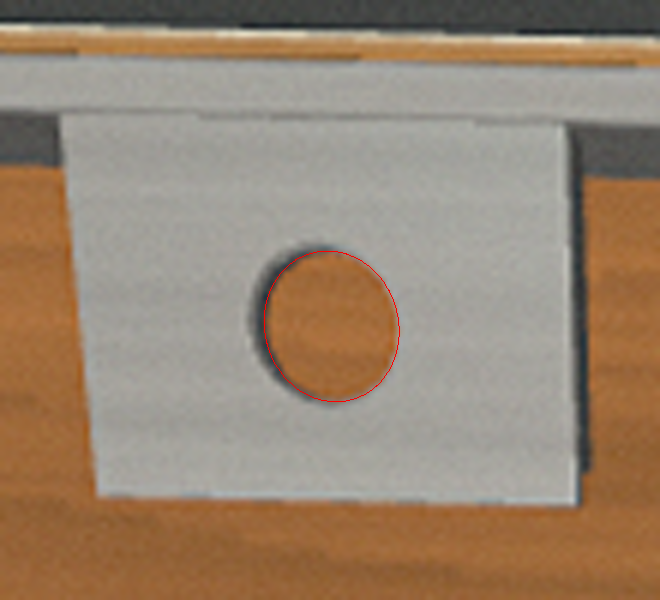

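Run:
```python
from h import *
from bench import ctrl
T=ctrl.camera_info("top")
P=[plane(T,q,.118) for q in [(192,141.8),(299.2,137.5),(190,70.5),(295,65.6)]];print(P)
d=P[0]-P[1];print(np.degrees(np.arctan2(-d[0],d[1])));d=P[2]-P[3];print(np.degrees(np.arctan2(-d[0],d[1])))
for a,b in((0,2),(1,3)): d=P[b]-P[a];print(np.degrees(np.arctan2(d[1],d[0])),np.linalg.norm(d))
s=ctrl.get_state();p=s["position"];print(p);c=np.array([.5297,-.0059,.100])
w=[tuple([p[0]+(c[0]-p[0])*f,p[1]+(c[1]-p[1])*f,p[2],-177.9]) for f in np.arange(1,6)/5]
rows(s,w+[(c[0],c[1],c[2],-177.9)],2)
```

```text
[array([0.67046454, 0.1672264 , 0.118     ]), array([ 0.67360172, -0.17023815,  0.118     ]), array([0.90360188, 0.17146412, 0.118     ]), array([ 0.90753732, -0.16532385,  0.118     ])]
0.532624150259183
0.66948327108854
1.0413466008608985 0.2331758507161797
1.2034391297876914 0.23398721652641533
[ 0.52376693 -0.06964715  0.13876417]
T [[-1.65, 0.0, -12.7], [-1.65, 0.0, -12.7], [-1.65, 0.0, -12.69], [-1.65, 0.0, -12.7], [-1.65, 0.0, -12.7], [-0.0, 38.77, 0.0]]
W [[0.0, -0.0, -0.0], [0.0, -0.0, -0.0], [0.0, -0.0, -0.0], [0.0, -0.0, -0.0], [0.0, -0.0, -0.0], [0.0, -0.0, -0.0]]
```

{"api": "play_rows", "payload": {
  "translation": [
    [-1.65, 0, -12.7],
    [-1.65, 0, -12.7],
    [-1.65, 0, -12.7],
    [-1.65, 0, -12.7],
    [-1.65, 0, -12.7],
    [0, 10, 0],
    [0, 10, 0],
    [0, 10, 0],
    [0, 8.8, 0],
    [0, 0, 0]
  ],
  "turn": [
    [0, 0, 0],
    [0, 0, 0],
    [0, 0, 0],
    [0, 0, 0],
    [0, 0, 0],
    [0, 0, 0],
    [0, 0, 0],
    [0, 0, 0],
    [0, 0, 0],
    [0, 0, 0]
  ],
  "fingers": [-1, -1, -1, -1, -1, -1, -1, -1, -1, -1]
}}

```text
time: 9.62
position: [0.5276, -0.0071, 0.0972]
tool_rot: [-0.043, 2.205, -2.208]
ft_force: [0.0, 0.5, -2.2]
grip_width: 0.25
```

{"api": "play_rows", "payload": {
  "translation": [
    [0, 0, 0],
    [0, 0, 0],
    [0, 0, 0],
    [0, 0, 0],
    [0, 0, 0],
    [0, 0, 0],
    [0, 0, 0],
    [0, 0, 0],
    [0, 0, 0],
    [0, 0, 0]
  ],
  "turn": [
    [0, 0, 0],
    [0, 0, 0],
    [0, 0, 0],
    [0, 0, 0],
    [0, 0, 0],
    [0, 0, 0],
    [0, 0, 0],
    [0, 0, 0],
    [0, 0, 0],
    [0, 0, 0]
  ],
  "fingers": [-1, -1, -1, -1, -1, -1, -1, -1, -1, -1]
}}

```text
time: 10.45
position: [0.5297, -0.0059, 0.1]
tool_rot: [-0.04, 2.203, -2.203]
ft_force: [-0.1, 0.6, -1.6]
grip_width: 0.247
```

Run:
```python
from h import *
from bench import ctrl
import pickle
I=ctrl.camera_info("wrist"); s=ctrl.get_state(); im=ctrl.get_image("wrist"); pickle.dump((I,s),open("w6.pkl","wb"))
print(s["position"],s["tool_rot"],s["ft_force"],s["torque"])
cv2.imwrite("pics/w6.png",cv2.resize(im[0:130,180:330],None,fx=5,fy=4.6,interpolation=cv2.INTER_CUBIC))
im=ctrl.get_image("side"); cv2.imwrite("pics/s6.png",im)
cv2.imwrite("pics/s6c.png",cv2.resize(im[180:240,190:270],None,fx=8,fy=8,interpolation=cv2.INTER_CUBIC))
S=ctrl.camera_info("side")
H=np.array([.6288,-.0028,.066]); print("hole",proj(S,H)); 
R=Ro.from_rotvec(s["tool_rot"])
for X in(-98,-100):
    tip=s["position"]+R.apply([X,21,.45])/1e3; print("tip",tip,proj(S,tip),proj(S,tip+[0,0,.04]))
```

```text
[ 0.52971182 -0.00592293  0.09999652] [-0.03992519  2.20312554 -2.20293162] [-0.14805364  0.6306042  -1.64936793] [-0.0573586   0.20887757 -0.00866686]
hole [215.51005823 207.7955937 ]
tip [ 0.62766574 -0.0028089   0.07900757] [215.66362031 205.40046771] [215.21294136 197.7475293 ]
tip [ 0.62966442 -0.00273621  0.0790078 ] [215.13467611 205.35070036] [214.67430375 197.69754261]
```

View pics/w6.png

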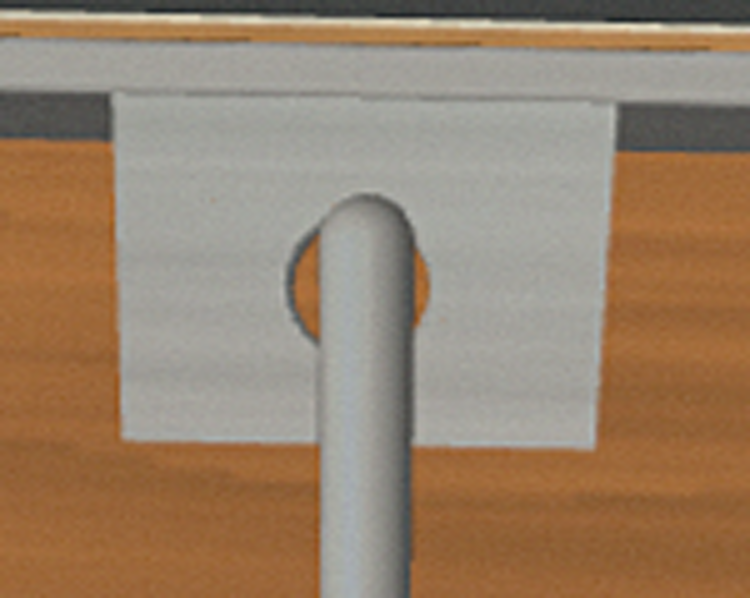

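View pics/s6c.png

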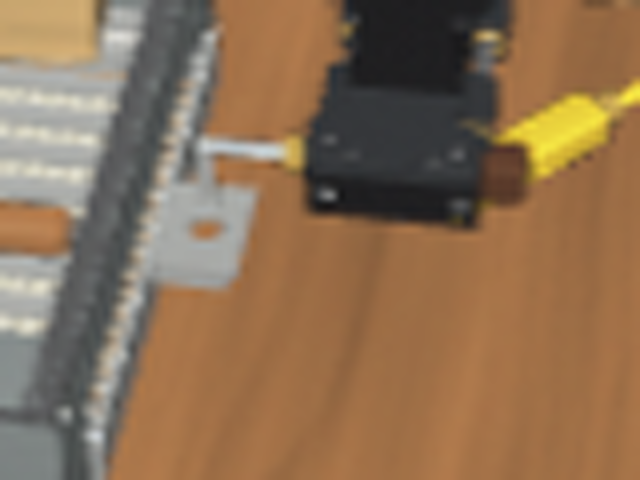

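{"api": "play_rows", "payload": {
  "translation": [
    [0, 0, -0.8],
    [0, 3, 0],
    [0, 3, 0],
    [0, 3, 0],
    [0, 2, 0],
    [0, 2, 0],
    [0, 2, 0],
    [0, 1, 0],
    [0, 0, 0],
    [0, 0, 0]
  ],
  "turn": [
    [0, 0, 0],
    [0, 0, 0],
    [0, 0, 0],
    [0, 0, 0],
    [0, 0, 0],
    [0, 0, 0],
    [0, 0, 0],
    [0, 0, 0],
    [0, 0, 0],
    [0, 0, 0]
  ],
  "fingers": [-1, -1, -1, -1, -1, -1, -1, -1, -1, -1]
}}

```text
time: 11.38
position: [0.5297, -0.0052, 0.0839]
tool_rot: [-0.04, 2.203, -2.203]
ft_force: [0.2, 0.5, -1.3]
grip_width: 0.251
```

Tip should now be at ~63 mm, below the tongue's top, with no contact force; continue down.

{"api": "play_rows", "payload": {
  "translation": [
    [0, 2, 0],
    [0, 2, 0],
    [0, 2, 0],
    [0, 2, 0],
    [0, 2, 0],
    [0, 2, 0],
    [0, 2, 0],
    [0, 2, 0],
    [0, 1, 0],
    [0, 0, 0]
  ],
  "turn": [
    [0, 0, 0],
    [0, 0, 0],
    [0, 0, 0],
    [0, 0, 0],
    [0, 0, 0],
    [0, 0, 0],
    [0, 0, 0],
    [0, 0, 0],
    [0, 0, 0],
    [0, 0, 0]
  ],
  "fingers": [-1, -1, -1, -1, -1, -1, -1, -1, -1, -1]
}}

```text
time: 12.22
position: [0.5295, -0.0052, 0.0666]
tool_rot: [-0.041, 2.203, -2.203]
ft_force: [0.1, -0.5, -2.3]
grip_width: 0.251
```

Run:
```python
from h import *
from bench import ctrl
s=ctrl.get_state(); im=ctrl.get_image("wrist")
print(s["position"],s["tool_rot"],s["ft_force"],s["torque"])
cv2.imwrite("pics/w7.png",cv2.resize(im[0:130,180:330],None,fx=5,fy=4.6,interpolation=cv2.INTER_CUBIC))
im=ctrl.get_image("side")
cv2.imwrite("pics/s7c.png",cv2.resize(im[180:240,190:270],None,fx=8,fy=8,interpolation=cv2.INTER_CUBIC))
```

```text
[ 0.52946176 -0.00515926  0.06664729] [-0.04052594  2.20325528 -2.2034245 ] [ 0.10036995 -0.47552672 -2.25848246] [-0.05355256  0.20001289  0.06310182]
```

View pics/w7.png

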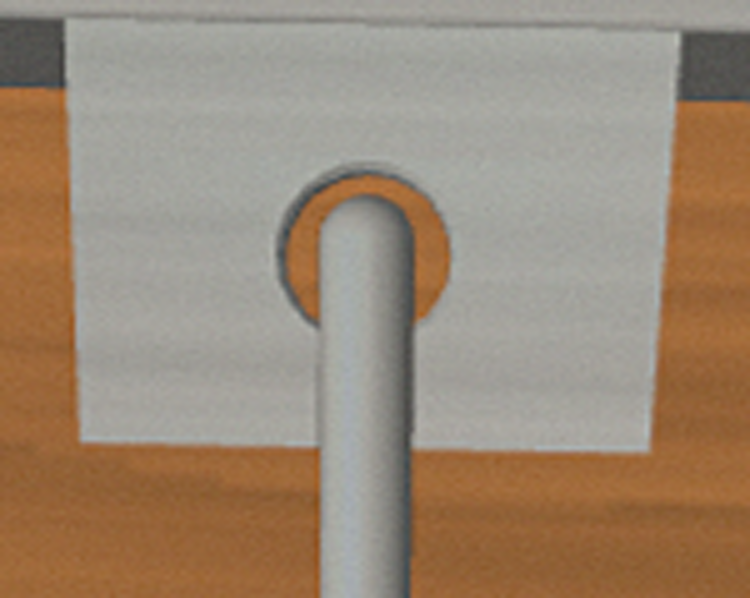

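View pics/s7c.png

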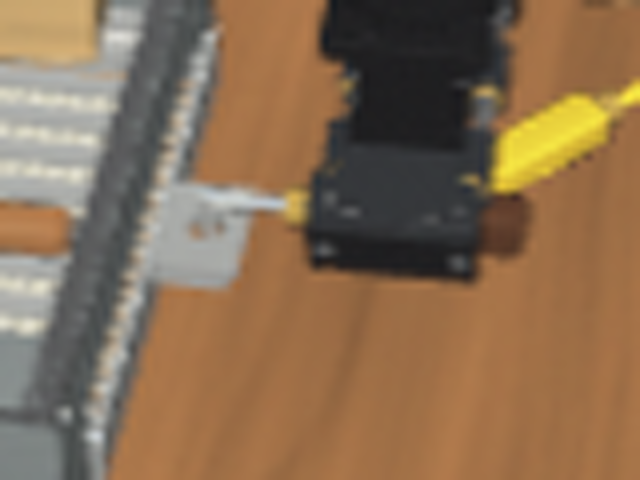

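{"api": "play_rows", "payload": {
  "translation": [
    [0.5, 0, -0.01],
    [0.5, 0, -0.01],
    [0.5, 0, -0.01],
    [0.5, 0, -0.01],
    [0.5, 0, -0.01],
    [0.5, 0, -0.01],
    [0.5, 0, -0.01],
    [0.5, 0, -0.01],
    [0.5, 0, -0.01],
    [0.5, 0, -0.01]
  ],
  "turn": [
    [0, 0, 0],
    [0, 0, 0],
    [0, 0, 0],
    [0, 0, 0],
    [0, 0, 0],
    [0, 0, 0],
    [0, 0, 0],
    [0, 0, 0],
    [0, 0, 0],
    [0, 0, 0]
  ],
  "fingers": [-1, -1, -1, -1, -1, -1, -1, -1, -1, -1],
  "grip_force": 55
}}

```text
time: 13.15
position: [0.5259, -0.0052, 0.0673]
tool_rot: [-0.037, 2.202, -2.202]
ft_force: [4.7, 0.4, -3.8]
grip_width: 0.247
```

{"api": "play_rows", "payload": {
  "translation": [
    [0.2, 0, 0],
    [0.2, 0, 0],
    [0.2, 0, 0],
    [0.2, 0, 0],
    [0.2, 0, 0],
    [0.2, 0, 0],
    [0.2, 0, 0],
    [0.2, 0, 0],
    [0.2, 0, 0],
    [0.2, 0, 0]
  ],
  "turn": [
    [0, 0, 0],
    [0, 0, 0],
    [0, 0, 0],
    [0, 0, 0],
    [0, 0, 0],
    [0, 0, 0],
    [0, 0, 0],
    [0, 0, 0],
    [0, 0, 0],
    [0, 0, 0]
  ],
  "fingers": [-1, -1, -1, -1, -1, -1, -1, -1, -1, -1]
}}

```text
time: 13.98
position: [0.5253, -0.0052, 0.0677]
tool_rot: [-0.034, 2.2, -2.201]
ft_force: [9.1, 0.4, -6.3]
grip_width: 0.251
```

{"api": "play_rows", "payload": {
  "translation": [
    [0.3, 0, 0],
    [0.3, 0, 0],
    [0.3, 0, 0],
    [0.3, 0, 0],
    [0.3, 0, 0],
    [0.2, 0, 0],
    [0.2, 0, 0],
    [0.2, 0, 0],
    [0.2, 0, 0],
    [0, 0, 0]
  ],
  "turn": [
    [0, 0, 0],
    [0, 0, 0],
    [0, 0, 0],
    [0, 0, 0],
    [0, 0, 0],
    [0, 0, 0],
    [0, 0, 0],
    [0, 0, 0],
    [0, 0, 0],
    [0, 0, 0]
  ],
  "fingers": [-1, -1, -1, -1, -1, -1, -1, -1, -1, -1]
}}

```text
time: 14.82
position: [0.5216, -0.0053, 0.0673]
tool_rot: [-0.037, 2.202, -2.202]
ft_force: [5.3, 0.9, -4.0]
grip_width: 0.245
```

{"api": "play_rows", "payload": {
  "translation": [
    [1, 0, -0.02],
    [1.5, 0, -0.03],
    [1.5, 0, -0.03],
    [1.5, 0, -0.03],
    [1.5, 0, -0.03],
    [1.5, 0, -0.03],
    [1.5, 0, -0.03],
    [1.5, 0, -0.03],
    [1.5, 0, -0.03],
    [1.5, 0, -0.03]
  ],
  "turn": [
    [0, 0, 0],
    [0, 0, 0],
    [0, 0, 0],
    [0, 0, 0],
    [0, 0, 0],
    [0, 0, 0],
    [0, 0, 0],
    [0, 0, 0],
    [0, 0, 0],
    [0, 0, 0]
  ],
  "fingers": [-1, -1, -1, -1, -1, -1, -1, -1, -1, -1]
}}

```text
time: 15.65
position: [0.5072, -0.0056, 0.0674]
tool_rot: [-0.037, 2.202, -2.202]
ft_force: [4.7, -0.1, -3.8]
grip_width: 0.249
```

{"api": "play_rows", "payload": {
  "translation": [
    [1.5, 0, -0.03],
    [1.5, 0, -0.03],
    [1.5, 0, -0.03],
    [1.5, 0, -0.03],
    [1.5, 0, -0.03],
    [1.5, 0, -0.03],
    [1.5, 0, -0.03],
    [1.5, 0, -0.03],
    [1.5, 0, -0.03],
    [1, 0, -0.03]
  ],
  "turn": [
    [0, 0, 0],
    [0, 0, 0],
    [0, 0, 0],
    [0, 0, 0],
    [0, 0, 0],
    [0, 0, 0],
    [0, 0, 0],
    [0, 0, 0],
    [0, 0, 0],
    [0, 0, 0]
  ],
  "fingers": [-1, -1, -1, -1, -1, -1, -1, -1, -1, -1]
}}

```text
time: 16.48
position: [0.4925, -0.0059, 0.0673]
tool_rot: [-0.037, 2.202, -2.202]
ft_force: [7.0, 0.1, -3.6]
grip_width: 0.249
```

Run:
```python
from h import *
from bench import ctrl
im=ctrl.get_image("top")
cv2.imwrite("pics/t8c.png",cv2.resize(im[50:190,180:310],None,fx=6,fy=4.2,interpolation=cv2.INTER_CUBIC))
im=ctrl.get_image("side")
cv2.imwrite("pics/s8c.png",cv2.resize(im[150:250,110:260],None,fx=5.3,fy=5.3,interpolation=cv2.INTER_CUBIC))
```

```text
(no output)
```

View pics/t8c.png

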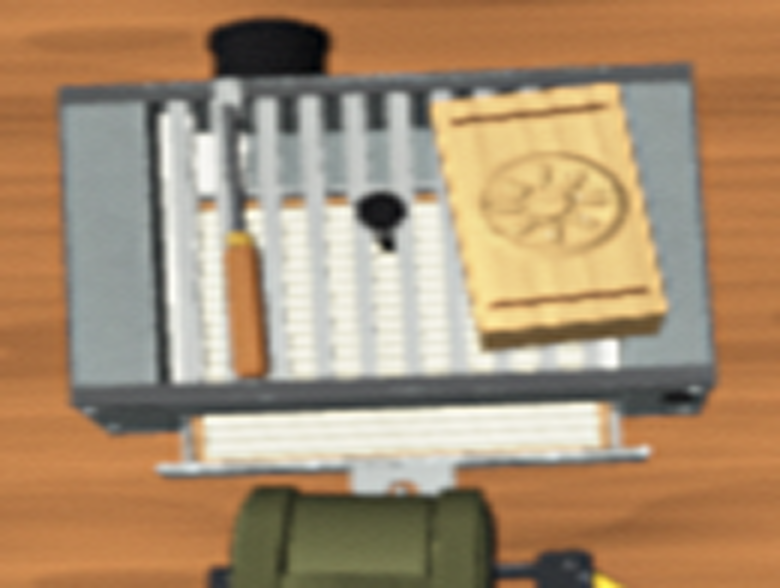

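View pics/s8c.png

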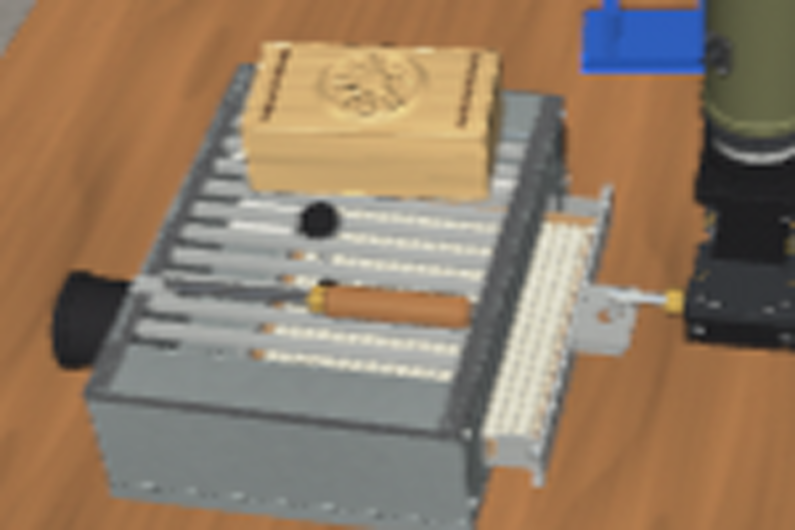

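{"api": "play_rows", "payload": {
  "translation": [
    [1.5, 0, -0.03],
    [1.5, 0, -0.03],
    [1.5, 0, -0.03],
    [1.5, 0, -0.03],
    [1.5, 0, -0.03],
    [1.5, 0, -0.03],
    [1.5, 0, -0.03],
    [1.5, 0, -0.03],
    [1.5, 0, -0.03],
    [1, 0, -0.03]
  ],
  "turn": [
    [0, 0, 0],
    [0, 0, 0],
    [0, 0, 0],
    [0, 0, 0],
    [0, 0, 0],
    [0, 0, 0],
    [0, 0, 0],
    [0, 0, 0],
    [0, 0, 0],
    [0, 0, 0]
  ],
  "fingers": [-1, -1, -1, -1, -1, -1, -1, -1, -1, -1]
}}

```text
time: 17.42
position: [0.4779, -0.0061, 0.0673]
tool_rot: [-0.037, 2.202, -2.202]
ft_force: [5.3, 1.0, -4.1]
grip_width: 0.249
```

{"api": "play_rows", "payload": {
  "translation": [
    [0.8, 0, -0.02],
    [0.8, 0, -0.02],
    [0.8, 0, -0.02],
    [0.8, 0, -0.02],
    [0.8, 0, -0.02],
    [0.8, 0, -0.02],
    [0.8, 0, -0.02],
    [0.8, 0, -0.02],
    [0.8, 0, -0.02],
    [0.8, 0, -0.02]
  ],
  "turn": [
    [0, 0, 0],
    [0, 0, 0],
    [0, 0, 0],
    [0, 0, 0],
    [0, 0, 0],
    [0, 0, 0],
    [0, 0, 0],
    [0, 0, 0],
    [0, 0, 0],
    [0, 0, 0]
  ],
  "fingers": [-1, -1, -1, -1, -1, -1, -1, -1, -1, -1]
}}

```text
time: 18.25
position: [0.4699, -0.0062, 0.0673]
tool_rot: [-0.037, 2.202, -2.202]
ft_force: [4.9, -0.1, -4.1]
grip_width: 0.243
```

{"api": "play_rows", "payload": {
  "translation": [
    [0.5, 0, -0.01],
    [0.5, 0, -0.01],
    [0.5, 0, -0.01],
    [0.5, 0, -0.01],
    [0.5, 0, -0.01],
    [0.5, 0, -0.01],
    [0.5, 0, -0.01],
    [0.5, 0, -0.01],
    [0.5, 0, -0.01],
    [0.5, 0, -0.01]
  ],
  "turn": [
    [0, 0, 0],
    [0, 0, 0],
    [0, 0, 0],
    [0, 0, 0],
    [0, 0, 0],
    [0, 0, 0],
    [0, 0, 0],
    [0, 0, 0],
    [0, 0, 0],
    [0, 0, 0]
  ],
  "fingers": [-1, -1, -1, -1, -1, -1, -1, -1, -1, -1]
}}

```text
time: 19.08
position: [0.465, -0.0063, 0.0673]
tool_rot: [-0.037, 2.202, -2.202]
ft_force: [4.9, 0.4, -3.3]
grip_width: 0.247
```

{"api": "play_rows", "payload": {
  "translation": [
    [0.4, 0, -0.01],
    [0.4, 0, -0.01],
    [0.4, 0, -0.01],
    [0.4, 0, -0.01],
    [0.4, 0, -0.01],
    [0.4, 0, -0.01],
    [0.4, 0, -0.01],
    [0.4, 0, -0.01],
    [0.4, 0, -0.01],
    [0.4, 0, -0.01]
  ],
  "turn": [
    [0, 0, 0],
    [0, 0, 0],
    [0, 0, 0],
    [0, 0, 0],
    [0, 0, 0],
    [0, 0, 0],
    [0, 0, 0],
    [0, 0, 0],
    [0, 0, 0],
    [0, 0, 0]
  ],
  "fingers": [-1, -1, -1, -1, -1, -1, -1, -1, -1, -1]
}}

```text
time: 19.92
position: [0.4609, -0.0063, 0.0674]
tool_rot: [-0.037, 2.202, -2.202]
ft_force: [5.4, 0.5, -3.6]
grip_width: 0.246
```

{"api": "play_rows", "payload": {
  "translation": [
    [0.4, 0, -0.01],
    [0.4, 0, -0.01],
    [0.4, 0, -0.01],
    [0.4, 0, -0.01],
    [0.4, 0, -0.01],
    [0.4, 0, -0.01],
    [0.4, 0, -0.01],
    [0.4, 0, -0.01],
    [0.4, 0, -0.01],
    [0.4, 0, -0.01]
  ],
  "turn": [
    [0, 0, 0],
    [0, 0, 0],
    [0, 0, 0],
    [0, 0, 0],
    [0, 0, 0],
    [0, 0, 0],
    [0, 0, 0],
    [0, 0, 0],
    [0, 0, 0],
    [0, 0, 0]
  ],
  "fingers": [-1, -1, -1, -1, -1, -1, -1, -1, -1, -1]
}}

```text
time: 20.75
position: [0.4576, -0.0064, 0.0675]
tool_rot: [-0.036, 2.201, -2.201]
ft_force: [6.8, -0.5, -5.4]
grip_width: 0.247
```

{"api": "play_rows", "payload": {
  "translation": [
    [0.2, 0, 0],
    [0.2, 0, 0],
    [0.2, 0, 0],
    [0.2, 0, 0],
    [0.2, 0, 0],
    [0.2, 0, 0],
    [0.2, 0, 0],
    [0.2, 0, 0],
    [0.2, 0, 0],
    [0.2, 0, 0]
  ],
  "turn": [
    [0, 0, 0],
    [0, 0, 0],
    [0, 0, 0],
    [0, 0, 0],
    [0, 0, 0],
    [0, 0, 0],
    [0, 0, 0],
    [0, 0, 0],
    [0, 0, 0],
    [0, 0, 0]
  ],
  "fingers": [-1, -1, -1, -1, -1, -1, -1, -1, -1, -1]
}}

```text
time: 21.58
position: [0.4571, -0.0064, 0.068]
tool_rot: [-0.032, 2.2, -2.2]
ft_force: [10.2, 0.1, -5.9]
grip_width: 0.246
```

{"api": "play_rows", "payload": {
  "translation": [
    [0.2, 0, 0],
    [0.2, 0, 0],
    [0.2, 0, 0],
    [0.2, 0, 0],
    [0, 0, 0],
    [0, 0, 0],
    [0, 0, 0],
    [0, 0, 0],
    [0, 0, 0],
    [0, 0, 0]
  ],
  "turn": [
    [0, 0, 0],
    [0, 0, 0],
    [0, 0, 0],
    [0, 0, 0],
    [0, 0, 0],
    [0, 0, 0],
    [0, 0, 0],
    [0, 0, 0],
    [0, 0, 0],
    [0, 0, 0]
  ],
  "fingers": [-1, -1, -1, -1, -1, -1, -1, -1, -1, -1]
}}

```text
time: 22.42
position: [0.457, -0.0064, 0.0682]
tool_rot: [-0.031, 2.199, -2.199]
ft_force: [11.3, -0.2, -5.9]
grip_width: 0.248
```

{"api": "play_rows", "payload": {
  "translation": [
    [0, 0, 0],
    [0, 0, 0],
    [0, 0, 0],
    [0, 0, 0],
    [0, 0, 0],
    [0, 0, 0],
    [0, 0, 0],
    [0, 0, 0],
    [0, 0, 0],
    [0, 0, 0]
  ],
  "turn": [
    [0, 0, 0],
    [0, 0, 0],
    [0, 0, 0],
    [0, 0, 0],
    [0, 0, 0],
    [0, 0, 0],
    [0, 0, 0],
    [0, 0, 0],
    [0, 0, 0],
    [0, 0, 0]
  ],
  "fingers": [-1, -1, -1, -1, -1, -1, -1, -1, -1, -1]
}}

```text
time: 23.25
position: [0.457, -0.0064, 0.0682]
tool_rot: [-0.031, 2.199, -2.199]
ft_force: [11.6, 0.7, -7.1]
grip_width: 0.253
```

{"api": "play_rows", "payload": {
  "translation": [
    [-0.5, 0, 0],
    [-0.5, 0, 0],
    [-0.5, 0, 0],
    [-0.5, 0, 0],
    [-0.5, 0, 0],
    [-0.5, 0, 0],
    [-0.5, 0, 0],
    [-0.5, 0, 0],
    [-0.5, 0, 0],
    [-0.5, 0, 0]
  ],
  "turn": [
    [0, 0, 0],
    [0, 0, 0],
    [0, 0, 0],
    [0, 0, 0],
    [0, 0, 0],
    [0, 0, 0],
    [0, 0, 0],
    [0, 0, 0],
    [0, 0, 0],
    [0, 0, 0]
  ],
  "fingers": [-1, -1, -1, -1, -1, -1, -1, -1, -1, -1]
}}

```text
time: 24.08
position: [0.4575, -0.0063, 0.0669]
tool_rot: [-0.041, 2.204, -2.204]
ft_force: [1.8, 0.2, -0.9]
grip_width: 0.249
```

{"api": "play_rows", "payload": {
  "translation": [
    [-0.5, 0, 0],
    [-0.5, 0, 0],
    [-0.5, 0, 0],
    [-0.5, 0, 0],
    [-0.5, 0, 0],
    [-0.5, 0, 0],
    [-0.5, 0, 0],
    [0, 0, 0],
    [0, 0, 0],
    [0, 0, 0]
  ],
  "turn": [
    [0, 0, 0],
    [0, 0, 0],
    [0, 0, 0],
    [0, 0, 0],
    [0, 0, 0],
    [0, 0, 0],
    [0, 0, 0],
    [0, 0, 0],
    [0, 0, 0],
    [0, 0, 0]
  ],
  "fingers": [-1, -1, -1, -1, -1, -1, -1, -1, -1, -1]
}}

```text
time: 24.92
position: [0.4615, -0.0061, 0.0669]
tool_rot: [-0.04, 2.203, -2.203]
ft_force: [0.1, -0.9, -1.8]
grip_width: 0.247
```

Run:
```python
from h import *
from bench import ctrl
s=ctrl.get_state(); im=ctrl.get_image("wrist")
print(s["position"],s["tool_rot"],s["ft_force"],s["torque"])
cv2.imwrite("pics/w9.png",cv2.resize(im[0:130,180:330],None,fx=5,fy=4.6,interpolation=cv2.INTER_CUBIC))
```

```text
[ 0.46150209 -0.00612682  0.06694753] [-0.04007902  2.20320355 -2.20307708] [ 0.05962989 -0.91293065 -1.76517702] [-0.04763487  0.21856601  0.00747441]
```

View pics/w9.png

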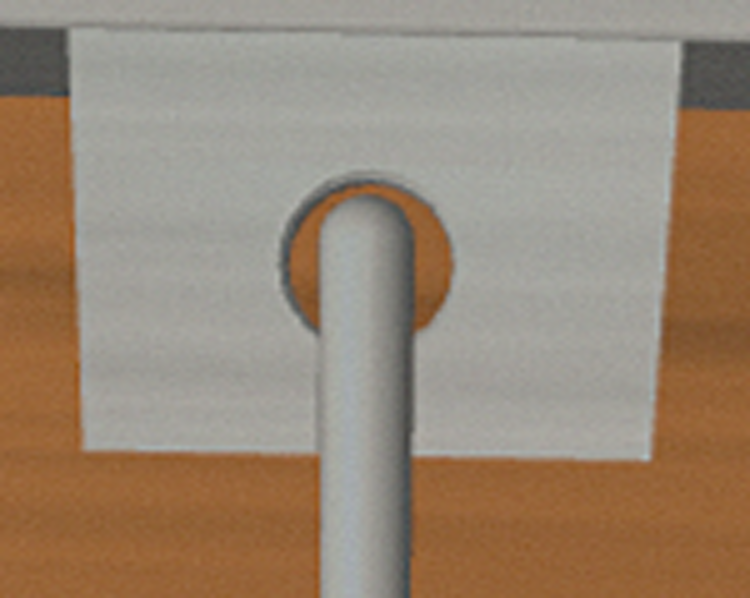

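{"api": "play_rows", "payload": {
  "translation": [
    [0, -2, 0],
    [0, -3, 0],
    [0, -4, 0],
    [0, -4, 0],
    [0, -4, 0],
    [0, -4, 0],
    [0, -4, 0],
    [0, -5, 0],
    [0, -5, 0],
    [0, -5, 0]
  ],
  "turn": [
    [0, 0, 0],
    [0, 0, 0],
    [0, 0, 0],
    [0, 0, 0],
    [0, 0, 0],
    [0, 0, 0],
    [0, 0, 0],
    [0, 0, 0],
    [0, 0, 0],
    [0, 0, 0]
  ],
  "fingers": [-1, -1, -1, -1, -1, -1, -1, -1, -1, -1]
}}

```text
time: 25.8
position: [0.4616, -0.0061, 0.1075]
tool_rot: [-0.04, 2.203, -2.203]
ft_force: [0.5, -0.7, -1.6]
grip_width: 0.249
```

{"api": "play_rows", "payload": {
  "translation": [
    [0, -8, 0],
    [0, -8, 0],
    [0, -8, 0],
    [0, -8, 0],
    [0, -4, 0],
    [0, 0, 0],
    [0, 0, 0],
    [0, 0, 0],
    [0, 0, 0],
    [0, 0, 0]
  ],
  "turn": [
    [0, 0, 0],
    [0, 0, 0],
    [0, 0, 0],
    [0, 0, 0],
    [0, 0, 0],
    [0, 0, 0],
    [0, 0, 0],
    [0, 0, 0],
    [0, 0, 0],
    [0, 0, 0]
  ],
  "fingers": [-1, -1, -1, -1, -1, -1, -1, -1, -1, -1]
}}

```text
time: 26.63
position: [0.4612, -0.0062, 0.1425]
tool_rot: [-0.041, 2.203, -2.204]
ft_force: [-0.4, 1.2, -2.3]
grip_width: 0.252
```

Run:
```python
from h import *
from bench import ctrl
import pickle
I=ctrl.camera_info("wrist"); s=ctrl.get_state(); im=ctrl.get_image("wrist"); cv2.imwrite("pics/w10.png",im)
print(s["position"],s["tool_rot"],s["ft_force"])
_,g=pickle.load(open("grasp.pkl","rb"));print(np.degrees(np.arctan2(*Ro.from_rotvec(g["tool_rot"]).as_matrix()[1::-1,0])))
p=s["position"];c=np.array([.4400,-.3041,p[2]])
rows(s,[tuple(p+(c-p)*f)+(-177.9+3.8*f,) for f in np.arange(1,13)/12],2)
```

```text
[ 0.46123329 -0.00618131  0.14252553] [-0.04091686  2.20322399 -2.20378622] [-0.36868236  1.2297761  -2.34854408]
-174.05074059527766
T [[2.67, 0.01, 24.75], [2.82, 0.0, 24.73], [2.94, 0.01, 24.71], [3.09, 0.0, 24.7], [3.21, 0.01, 24.68], [3.36, 0.01, 24.66], [3.49, 0.0, 24.64], [3.63, 0.01, 24.63], [3.78, 0.0, 24.6], [3.9, 0.01, 24.58]]
W [[-0.0, -0.006, 0.001], [-0.0, -0.005, -0.0], [-0.0, -0.006, -0.0], [-0.0, -0.005, -0.0], [-0.0, -0.006, -0.0], [-0.0, -0.005, -0.0], [-0.0, -0.006, -0.0], [-0.0, -0.006, -0.0], [-0.0, -0.005, -0.0], [-0.0, -0.006, -0.0]]
T [[4.05, 0.0, 24.56], [4.18, 0.01, 24.53]]
W [[-0.0, -0.005, -0.0], [-0.0, -0.006, -0.0]]
```

View pics/w10.png

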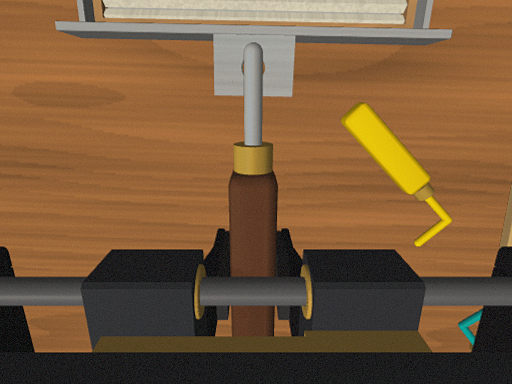

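{"api": "play_rows", "payload": {
  "translation": [
    [2.7, 0, 24.7],
    [2.8, 0, 24.7],
    [2.9, 0, 24.7],
    [3.1, 0, 24.7],
    [3.2, 0, 24.7],
    [3.4, 0, 24.7],
    [3.5, 0, 24.6],
    [3.6, 0, 24.6],
    [3.8, 0, 24.6],
    [3.9, 0, 24.6]
  ],
  "turn": [
    [0, -0.0055, 0],
    [0, -0.0055, 0],
    [0, -0.0055, 0],
    [0, -0.0055, 0],
    [0, -0.0055, 0],
    [0, -0.0055, 0],
    [0, -0.0055, 0],
    [0, -0.0055, 0],
    [0, -0.0055, 0],
    [0, -0.0055, 0]
  ],
  "fingers": [-1, -1, -1, -1, -1, -1, -1, -1, -1, -1]
}}

```text
time: 27.52
position: [0.4435, -0.2554, 0.1429]
tool_rot: [-0.1, 2.174, -2.174]
ft_force: [1.0, -0.4, -1.4]
grip_width: 0.251
```

{"api": "play_rows", "payload": {
  "translation": [
    [4, 0, 24.6],
    [4.2, 0, 24.6],
    [0, 0, 0],
    [0, 0, 0],
    [0, 0, 0],
    [0, 0, 0],
    [0, 0, 0],
    [0, 0, 0],
    [0, 0, 0],
    [0, 0, 0]
  ],
  "turn": [
    [0, -0.0055, 0],
    [0, -0.0055, 0],
    [0, 0, 0],
    [0, 0, 0],
    [0, 0, 0],
    [0, 0, 0],
    [0, 0, 0],
    [0, 0, 0],
    [0, 0, 0],
    [0, 0, 0]
  ],
  "fingers": [-1, -1, -1, -1, -1, -1, -1, -1, -1, -1]
}}

```text
time: 28.35
position: [0.4405, -0.3036, 0.143]
tool_rot: [-0.111, 2.169, -2.168]
ft_force: [0.1, 0.3, -0.8]
grip_width: 0.245
```

Run:
```python
from h import *
from bench import ctrl
s=ctrl.get_state();p=s["position"]; im=ctrl.get_image("wrist"); cv2.imwrite("pics/w11.png",im)
print(p,s["tool_rot"],s["ft_force"],np.degrees(np.arctan2(*Ro.from_rotvec(s["tool_rot"]).as_matrix()[1::-1,0])))
rows(s,[(.44,-.3041,.0395,-174.05)],2)
```

```text
[ 0.44046076 -0.30359312  0.14301963] [-0.11146453  2.16858107 -2.16790191] [ 0.06275367  0.25517515 -0.75162124] -174.0904307645055
T [[0.56, 103.52, 0.49]]
W [[0.0, -0.001, -0.0]]
```

View pics/w11.png

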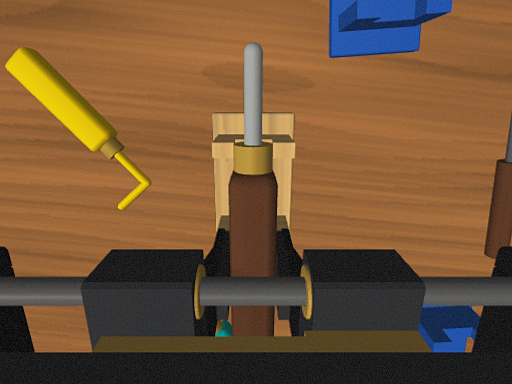

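{"api": "play_rows", "payload": {
  "translation": [
    [0.5, 12, 0.5],
    [0, 14, 0],
    [0, 14, 0],
    [0, 14, 0],
    [0, 12, 0],
    [0, 12, 0],
    [0, 9, 0],
    [0, 7, 0],
    [0, 4, 0],
    [0, 2.5, 0]
  ],
  "turn": [
    [0, 0, 0],
    [0, 0, 0],
    [0, 0, 0],
    [0, 0, 0],
    [0, 0, 0],
    [0, 0, 0],
    [0, 0, 0],
    [0, 0, 0],
    [0, 0, 0],
    [0, 0, 0]
  ],
  "fingers": [-1, -1, -1, -1, -1, -1, -1, -1, -1, -1]
}}

```text
time: 29.23
position: [0.4397, -0.3047, 0.042]
tool_rot: [-0.111, 2.169, -2.169]
ft_force: [-0.4, 0.3, -1.5]
grip_width: 0.251
```

{"api": "play_rows", "payload": {
  "translation": [
    [0, 0.5, 0],
    [0, 0.5, 0],
    [0, 0.5, 0],
    [0, 0.5, 0],
    [0, 0.5, 0],
    [0, 0.4, 0],
    [0, 0, 0],
    [0, 0, 0],
    [0, 0, 0],
    [0, 0, 0]
  ],
  "turn": [
    [0, 0, 0],
    [0, 0, 0],
    [0, 0, 0],
    [0, 0, 0],
    [0, 0, 0],
    [0, 0, 0],
    [0, 0, 0],
    [0, 0, 0],
    [0, 0, 0],
    [0, 0, 0]
  ],
  "fingers": [-1, -1, -1, -1, -1, -1, -1, -1, -1, -1]
}}

```text
time: 30.07
position: [0.4398, -0.3046, 0.0396]
tool_rot: [-0.111, 2.169, -2.169]
ft_force: [-0.4, -0.4, -1.1]
grip_width: 0.242
```

{"api": "play_rows", "payload": {
  "translation": [
    [0, 0.3, 0],
    [0, 0.3, 0],
    [0, 0.3, 0],
    [0, 0, 0],
    [0, 0, 0],
    [0, 0, 0],
    [0, 0, 0],
    [0, 0, 0],
    [0, 0, 0],
    [0, 0, 0]
  ],
  "turn": [
    [0, 0, 0],
    [0, 0, 0],
    [0, 0, 0],
    [0, 0, 0],
    [0, 0, 0],
    [0, 0, 0],
    [0, 0, 0],
    [0, 0, 0],
    [0, 0, 0],
    [0, 0, 0]
  ],
  "fingers": [-1, -1, -1, -1, -1, -1, -1, -1, -1, -1],
  "grip_force": 15
}}

```text
time: 30.9
position: [0.4398, -0.3046, 0.0389]
tool_rot: [-0.111, 2.169, -2.169]
ft_force: [-2.7, 1.8, 4.8]
grip_width: 0.252
```

Seated (upward force appears at the same height as at the grasp). Release.

{"api": "play_rows", "payload": {
  "translation": [
    [0, 0, 0],
    [0, 0, 0],
    [0, 0, 0],
    [0, 0, 0],
    [0, 0, 0],
    [0, 0, 0],
    [0, 0, 0],
    [0, 0, 0],
    [0, 0, 0],
    [0, 0, 0]
  ],
  "turn": [
    [0, 0, 0],
    [0, 0, 0],
    [0, 0, 0],
    [0, 0, 0],
    [0, 0, 0],
    [0, 0, 0],
    [0, 0, 0],
    [0, 0, 0],
    [0, 0, 0],
    [0, 0, 0]
  ],
  "fingers": [-0.45, -0.4, -0.35, -0.25, -0.15, -0.05, 0, 0, 0, 0]
}}

```text
time: 31.73
position: [0.4398, -0.3046, 0.0386]
tool_rot: [-0.111, 2.169, -2.169]
ft_force: [-0.2, -0.1, -1.2]
grip_width: 0.497
```

{"api": "play_rows", "payload": {
  "translation": [
    [0, -4, 0],
    [0, -8, 0],
    [0, -14, 0],
    [0, -14, 0],
    [0, -14, 0],
    [0, -14, 0],
    [0, -14, 0],
    [0, -14, 0],
    [0, -14, 0],
    [0, -14, 0]
  ],
  "turn": [
    [0, 0, 0],
    [0, 0, 0],
    [0, 0, 0],
    [0, 0, 0],
    [0, 0, 0],
    [0, 0, 0],
    [0, 0, 0],
    [0, 0, 0],
    [0, 0, 0],
    [0, 0, 0]
  ],
  "fingers": [0, 0, 0, 0, 0, 0, 0, 0, 0, 0]
}}

```text
time: 32.57
position: [0.4397, -0.3049, 0.1641]
tool_rot: [-0.11, 2.169, -2.169]
ft_force: [0.5, 0.9, -0.0]
grip_width: 0.498
```

{"api": "play_rows", "payload": {
  "translation": [
    [0, -8, 0],
    [0, -4, 0],
    [0, 0, 0],
    [0, 0, 0],
    [0, 0, 0],
    [0, 0, 0],
    [0, 0, 0],
    [0, 0, 0],
    [0, 0, 0],
    [0, 0, 0]
  ],
  "turn": [
    [0, 0, 0],
    [0, 0, 0],
    [0, 0, 0],
    [0, 0, 0],
    [0, 0, 0],
    [0, 0, 0],
    [0, 0, 0],
    [0, 0, 0],
    [0, 0, 0],
    [0, 0, 0]
  ],
  "fingers": [0, 0, 0, 0, 0, 0, 0, 0, 0, 0]
}}

```text
time: 33.4
position: [0.4397, -0.3046, 0.1745]
tool_rot: [-0.111, 2.169, -2.169]
ft_force: [0.2, -0.0, -0.0]
grip_width: 0.5
```

Run:
```python
from h import *
from bench import ctrl
I=ctrl.camera_info("wrist"); s=ctrl.get_state();p=s["position"]; im=ctrl.get_image("wrist"); cv2.imwrite("pics/w12.png",im)
print(p,s["ft_force"])
pA=proj(I,[.4893,-.2988,.071]);pB=proj(I,[.392,-.3093,.071])
x0=int(min(pA[0],pB[0])-40);y0=max(0,int(pA[1]-15));y1=int(pB[1]+15)
q=darkhandle(im,x0,y0,x0+80,y1,"pics/d12.png")
A,B=plane(I,q[0],.071),plane(I,q[1],.071);print(A,B,(A+B)/2,np.degrees(np.arctan2(*(A-B)[1::-1])))
cv2.imwrite("pics/t12.png",ctrl.get_image("top"));im=ctrl.get_image("side");cv2.imwrite("pics/s12.png",cv2.resize(im[130:260,110:310],None,fx=4,fy=4,interpolation=cv2.INTER_CUBIC))
```

```text
[ 0.4397009  -0.30463046  0.17452435] [ 0.21822579 -0.02592009 -0.02681937]
rect 106.5 24.5
[ 0.48872833 -0.29967779  0.071     ] [ 0.3919994  -0.30957136  0.071     ] [ 0.44036386 -0.30462458  0.071     ] 5.839979127273425
```

View pics/w12.png

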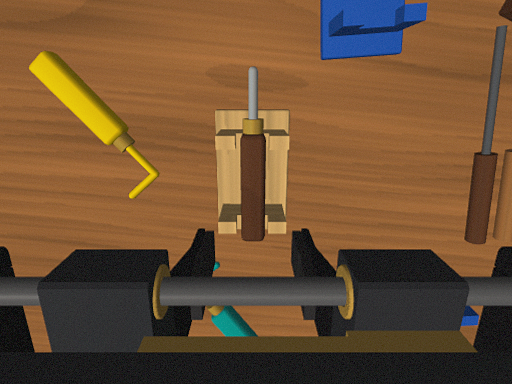

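View pics/t12.png

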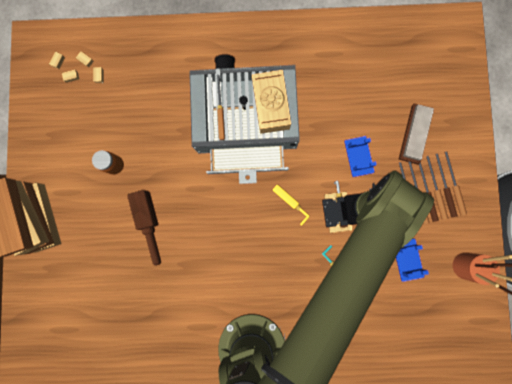

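View pics/s12.png

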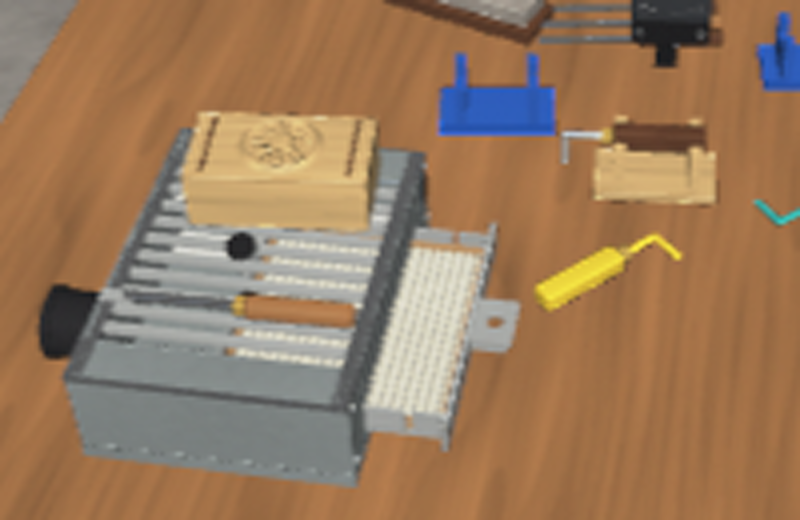

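Run:
```python
from bench import ctrl
print(ctrl.close_job())
```

```text
the job is handed in; nothing more can be done
None
```

The tray is out at its stop and the hook is back in its wooden rest, the same way round. I handed the job in at about 33.5 s of the 69 s allowed.

- **Pull:** I put the hook into the tray's hole and drew it out slowly. The catches let go after a reading of about 9 N, and the tray then slid at about 5 N, with one reading of 7 N. It came up firm after about 68 mm of travel and I held it there at 11.3 to 11.6 N. I saw no reading near 20 N, but forces were only read at the end of each move, so a short peak in between would not show.
- **Hook:** I centred it in the hole before lifting it out, with no side load. Back in the rest, its handle measured about 0.5 mm and 0.1° from where it started.
- **Last pictures:** They show the tray still out, and the box, blank, gouge, mallet, jar and look-alike hooks and rests unmoved by eye. I measured none of these. The gripper was open and clear, with about 0 N at the wrist.
- **Where measurements disagreed:**
  - The wrist camera put the handle's top 5 to 12 mm lower than the 71 mm in the text. The top and side views of the hook's rod agreed with the text, so I gripped at the text's height, and the grasp fitted.
  - The stop's place from the knob came out at only roughly 66 to 78 mm, so I relied on the rise in force to find it.

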